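# Make up a flange pack in the drill vice

## Robot

A 7-joint arm with a two-finger parallel gripper is mounted at the origin on the work surface. World frame = base frame: x ahead of the robot, y to its left, z up, the work surface at z = 0. Lengths are in m, angles in rad, forces in N, time in s.
With the tool pointing down it reaches from about 0.425 to 0.875 m from the base axis. Payload 4.7 kg.
Tool frame: the origin (TCP) lies between the finger pads; the fingertips stand 8 mm ahead of it and the grasp point (between the pads) lies 11 mm behind it; z points along the fingers, y is the line along which they close (so a half turn about z gives the same grasp; the last joint's range is limited). The gripper opens to 87 mm and grips with 3 to 60 N. Pads are 19 mm wide; open, the fingers measure 117 mm over their backs; the gripper's body (75 mm by 190 mm) begins 51 mm behind the grasp point.
Start: joints at [-1.267, 0.321, -0.07, 1.45, 0.023, 1.371, -0.057], TCP at [0.186, 0.623, 0.231] pointing down, gripper open.
Joint ranges: [-2.86, 2.86], [-0.3, 2.09], [-1.38, 1.24], [0.06, 2.45], [-1.56, 4.7], [0.09, 2.05], [-2.69, 2.69]. Speed limits (rad/s): [2.57, 2.57, 3.14, 3.14, 3.14, 3.14, 3.14].

## Interface

Orientations are given as a unit quaternion [w, x, y, z].
In Python, from plant import robot gives the robot as it stands.
- The arm moves only by the shell command python3 -m crank 'ROWS' [FORCE]. ROWS is JSON, a list that holds one entry, the list of rows, each a list of 7 numbers: the turn, a rotation vector about the tool's x, y, z in rad, then the shift along the tool's x, y, z in mm, then the closure, from 0 (fully open) to 1 (shut). A call has 1 to 20 rows; each row shifts and turns the commanded pose from where the row before left it, along the tool's axes as they then stand; what a row does not reach is not made up. A row lasts 1/12 s, in which the tool goes at most 41.7 mm and 7.16 degrees, less where a joint would pass 70% of its speed; a pose out of reach is approached as far as the arm can. A call with a gripper value outside its range is refused whole. The fingers move at their own pace and stop on an object; FORCE is the grip in N (left out, the last holds). Time passes only in rows, so rows that do not move let the fingers close. It gives the time, the measured TCP pose, the force, the opening and the grip force at its end, in the units of the state.
- robot.get_state(): the state, without advancing time (a new reading comes with each control period).
- robot.get_image(name): name is "side" or "top" or "wrist"; returns a dict with "img" (400x640x3 uint8, blue, green, red), "range_z" (400x640 float32, m along the optical axis (not along the pixel's ray), 0 where there is no reading), "intrinsics" (3x3 intrinsics, pixels), "R" (3x3) and "t" (3): a world point X has camera coordinates R X + t. Camera axes: x right, y down, z forward; pixel columns grow to the right and rows downward; lengths in m; the calibration is good to about 2 mm. A picture is of the moment at which its call begins.
- robot.hand_in(): hands the job in; it is judged then, once.
The state is a dict: "clock": time; "joint_positions": joint angles; "qvel": joint speeds; "joint_efforts": joint torques, N m; "eef_pos": TCP position; "ee_rot": TCP orientation; "contact_force": force on the tool from outside, world axes, zero at the start; "wrist_torque": the same for the moment, N m; "width": finger opening in m; "grip_force": force on a finger pad.
Only numpy, scipy, OpenCV 4.12 (cv2) and the standard library are available. Lean on these libraries where they do the work, as an engineer would, in place of code of your own. Each camera call takes 0.05 s, during which the arm holds its last target. There are 200 camera calls.

## Task

Make up the next pack for drilling: draw back the sliding jaw of the drill vice and drop the offcut left in it into the yellow scrap tin, then stack every blank that has the same finish as the finished flange in the blue job tray squarely between the jaws, long sides running from jaw to jaw, edges flush. Lay that finished flange squarely on top as the drilling pattern, and only then push the jaw up snug against the whole pack. Keep the blanks of the other finish out of the vice, and leave the flange in the grey tray and the other things on the bench where they are.

Things in the scene. Friction and masses are not known exactly. Their poses are not given: they have to be found in the camera images.
- bare1: undrilled flange blank, flat plate 70 x 50 x 8 mm (its x, y, z), 0.2 kg, bare grey steel, with a scribed cross on top and no holes; origin at the centre of its underside, x along its 70 mm length. Two to four of this finish lie flat on the bench at the start; None if absent
- bare2: undrilled flange blank, flat plate 70 x 50 x 8 mm (its x, y, z), 0.2 kg, bare grey steel, with a scribed cross on top and no holes; origin at the centre of its underside, x along its 70 mm length. Two to four of this finish lie flat on the bench at the start; None if absent
- bare3: undrilled flange blank, flat plate 70 x 50 x 8 mm (its x, y, z), 0.2 kg, bare grey steel, with a scribed cross on top and no holes; origin at the centre of its underside, x along its 70 mm length. Two to four of this finish lie flat on the bench at the start; None if absent
- bare4: undrilled flange blank, flat plate 70 x 50 x 8 mm (its x, y, z), 0.2 kg, bare grey steel, with a scribed cross on top and no holes; origin at the centre of its underside, x along its 70 mm length. Two to four of this finish lie flat on the bench at the start; None if absent
- primed1: undrilled flange blank, flat plate 70 x 50 x 8 mm (its x, y, z), 0.2 kg, red primer, with a scribed cross on top and no holes; origin at the centre of its underside, x along its 70 mm length. Two to four of this finish lie flat on the bench at the start; None if absent
- primed2: undrilled flange blank, flat plate 70 x 50 x 8 mm (its x, y, z), 0.2 kg, red primer, with a scribed cross on top and no holes; origin at the centre of its underside, x along its 70 mm length. Two to four of this finish lie flat on the bench at the start; None if absent
- primed3: undrilled flange blank, flat plate 70 x 50 x 8 mm (its x, y, z), 0.2 kg, red primer, with a scribed cross on top and no holes; origin at the centre of its underside, x along its 70 mm length. Two to four of this finish lie flat on the bench at the start; None if absent
- primed4: undrilled flange blank, flat plate 70 x 50 x 8 mm (its x, y, z), 0.2 kg, red primer, with a scribed cross on top and no holes; origin at the centre of its underside, x along its 70 mm length. Two to four of this finish lie flat on the bench at the start; None if absent
- bare_flange: finished flange, bare grey steel, the same 70 x 50 x 8 mm plate with a 26 mm bore and two 8.5 mm bolt holes, about 0.17 kg; origin at the centre of its underside, x along its 70 mm length. At the start it lies either in the blue job tray or in the grey tray
- primed_flange: finished flange, red primer, the same 70 x 50 x 8 mm plate with a 26 mm bore and two 8.5 mm bolt holes, about 0.17 kg; origin at the centre of its underside, x along its 70 mm length. At the start it lies either in the blue job tray or in the grey tray
- job_tray: blue open job tray fixed to the bench, 150 x 150 x 14 mm outside, 3 mm floor and walls; origin at the centre of its underside on the bench
- hold_tray: grey open tray of the same size, fixed, for the flange whose job is not up; origin at the centre of its underside
- offcut: dark steel offcut, block 40 x 55 x 16 mm (x, y, z), about 0.26 kg, lying between the vice jaws at the start; origin at the centre of its underside
- scrap_tin_in (a point): centre of the inner floor (3 mm above the bench) of the yellow open scrap tin, 130 x 130 mm and 50 mm high outside, 3 mm walls, fixed; axes along its sides
- vice_seat (a point): point on the bed (22 mm above the bench, 84 mm wide) of the fixed green drill-press vice: the middle of where a 70 mm pack lies when against the fixed jaw. x runs level from the sliding jaw to the fixed jaw, whose face is 35 mm along +x; y runs across the bed, whose sides are open. Both jaws are 92 mm wide and rise 42 mm above the bed
- jaw (a joint): gap between the two jaw faces in m: 0 shut, 0.112 fully drawn back; at the start 0.046 to 0.060. The sliding jaw moves along the seat's x axis, needs about 2 N plus drag to push and stays where it is left; shoving a full pack along the bed takes up to about 20 N
- jaw_grip (a point): centre of the top end of the black upright grip on the sliding jaw, a cylinder 18 mm across that stands free for the top 50 mm; its top is 106 mm above the bench and its axis 44 mm behind the sliding jaw's face. Pull it away from the fixed jaw to open, push it towards the fixed jaw to close
- hammer: hammer lying on the far side of the bench; origin under its middle. Not part of the job: leave it where it is
- wrench: open-ended wrench lying on the far side of the bench; origin under its middle. Not part of the job: leave it where it is
- tape_roll: blue roll of tape, 80 mm across, 25 mm high, flat on the bench; origin at the centre of its underside. Not part of the job: leave it where it is
- magnet: orange square welding magnet, 62 x 62 x 15 mm, flat on the bench; origin at the centre of its underside. Not part of the job: leave it where it is
- grease_pot: round pot with a black lid, 62 mm across, 58 mm high; origin at the centre of its underside. Not part of the job: leave it where it is
- tape_measure: yellow and black tape measure standing on edge, 58 x 34 x 56 mm; origin at the centre of its underside. Not part of the job: leave it where it is
Mind the look-alikes: they are no part of the job. Leave any black look-alike of the primed_flange alone.

How it is judged:
By the outcome, as a careful person would: the job done as asked, in the order asked, and still so for the second after the job is handed in, with the robot touching nothing.
Of bare1, bare2, bare3, bare4 only 2 to 4 are there at a start; the rules pass over those that are not, and their reading is None.
Of primed1, primed2, primed3, primed4 only 2 to 4 are there at a start; the rules pass over those that are not, and their reading is None.
At some moment in a run one of bare1, primed1, bare2, primed2, bare3, primed3, bare4, primed4 may be knocked a few centimetres aside while the robot is not near it.
It also fails if it takes over 210 s, if anything falls off the work surface, if the arm or the gripper's body presses on something with over 40 N, if the wrist force passes 120 N, or if a joint passes its speed limit or range.

## Working session

There is one attempt and no reset: what is moved stays moved. The work goes in short steps, Python scripts to look and compute and a shell command to move; the robot and the scene stay as the last step left them, time stands still between calls to the robot, and variables do not carry over. Pictures are saved under pics/ and viewed, at most 14 in all, crops included, and the job is handed in when it is done.

```bash
mkdir -p pics; ls
python3 - <<'E'
from plant import robot
import cv2,numpy as np,pickle
s=robot.get_state()
for k in s: print(k,np.round(s[k],3))
d={}
for n in("top","side"):
    d[n]=robot.get_image(n); cv2.imwrite(f"pics/{n}0.png",d[n]["img"]); print(n,d[n]["R"].round(3),d[n]["t"].round(3),d[n]["intrinsics"])
pickle.dump(d,open("im0.pkl","wb"))
E
```

```text
pics
clock 0.0
joint_positions [-1.267  0.322 -0.07   1.452  0.023  1.371 -0.057]
qvel [ 0.    -0.002 -0.    -0.001  0.     0.    -0.   ]
joint_efforts [ 0.0000e+00 -4.9130e+01 -4.0400e-01 -3.1253e+01 -6.4000e-02  4.4000e-02
  0.0000e+00]
eef_pos [0.186 0.622 0.229]
ee_rot [-0.     0.144  0.99  -0.001]
contact_force [ 0.382 -0.382  0.453]
wrist_torque [-0.011 -0.002 -0.012]
grip_force 0.0
width 0.087
top [[-0.028 -1.    -0.012]
 [-0.996  0.029 -0.086]
 [ 0.087  0.01  -0.996]] [0.074 0.597 1.281] [[443.46272685   0.         324.73245747]
 [  0.         443.46272685 196.78330925]
 [  0.           0.           1.        ]]
side [[ 0.691 -0.722  0.002]
 [-0.544 -0.523 -0.656]
 [ 0.475  0.453 -0.755]] [-0.383  0.415  1.218] [[456.44947123   0.         316.76316911]
 [  0.         456.44947123 194.70332956]
 [  0.           0.           1.        ]]
```

View pics/top0.png

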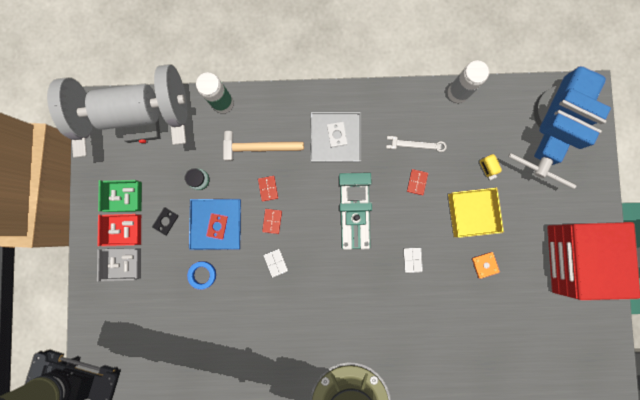

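View pics/side0.png

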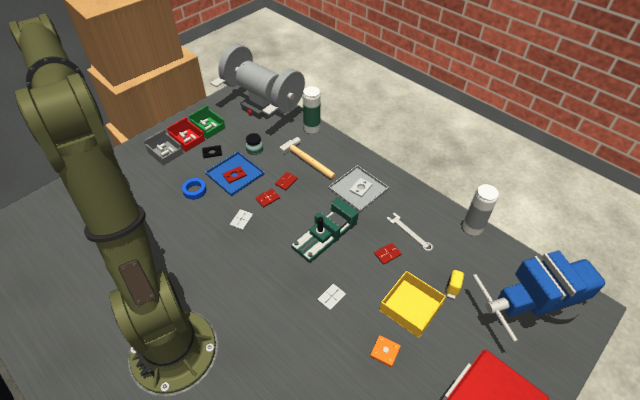

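The top view shows red blanks at (268,188), (272,221) and (417,182), and the red finished flange in the blue tray at (217,226), so this is the primed job. The black look-alike is at (166,221) and the bare flange is in the grey tray at (337,134). The vice is at x≈355 px, with its fixed jaw at row 180 and the grip at row 217. Scrap tin is at (476,212). Next I'll measure positions and enlarge the crop to confirm.

```bash
cat > h.py <<'E'
import cv2,numpy as np
from plant import robot
def cloud(d):
    K=d["intrinsics"];z=d["range_z"];v,u=np.mgrid[:400,:640]
    c=np.stack([(u-K[0,2])/K[0,0]*z,(v-K[1,2])/K[1,1]*z,z],-1)
    return (c-d["t"])@d["R"]
def at(d,u,v,z):   # pixel to world on plane height z
    K=d["intrinsics"];r=np.array([(u-K[0,2])/K[0,0],(v-K[1,2])/K[1,1],1])@d["R"];o=-d["t"]@d["R"]
    return o+r*(z-o[2])/r[2]
def pix(d,X):
    c=d["R"]@X+d["t"];p=d["intrinsics"]@c;return p[:2]/p[2]
def rects(d,mask,z=None,amin=60):
    """min-area rects in world xy of blobs in mask; z: top plane height (else depth cloud)"""
    n,l,s,c=cv2.connectedComponentsWithStats(mask.astype(np.uint8))
    P=cloud(d)
    for i in range(1,n):
        if s[i,4]<amin: continue
        v,u=np.nonzero(l==i); zz=np.median(P[v,u,2]) if z is None else z
        w=np.array([at(d,a,b,zz)[:2] for a,b in zip(u,v)])
        (x,y),(a,b),t=cv2.minAreaRect((w*1000).astype(np.float32))
        if a<b:a,b,t=b,a,t+90
        t=(t+90)%180-90
        print("px",c[i].round(),"xy",round(x,1),round(y,1),"size",round(a),round(b),"long-axis deg",round(t,1),"z",round(float(np.median(P[v,u,2]))*1000,1))
def red(d):
    h=cv2.cvtColor(d["img"],cv2.COLOR_BGR2HSV);return ((h[...,0]<8)|(h[...,0]>172))&(h[...,1]>130)&(h[...,2]>60)
def save(d,name,box=(0,0,640,400),k=1):
    x,y,X,Y=box;cv2.imwrite(f"pics/{name}.png",cv2.resize(d["img"][y:Y,x:X],None,fx=k,fy=k,interpolation=cv2.INTER_CUBIC))
E
python3 - <<'E'
from h import *
import pickle
d=pickle.load(open("im0.pkl","rb"));t=d["top"]
rects(t,red(t))
h=cv2.cvtColor(t["img"],cv2.COLOR_BGR2HSV)
print("blue");rects(t,(abs(h[...,0].astype(int)-108)<10)&(h[...,1]>130))
print("yellow");rects(t,(abs(h[...,0].astype(int)-27)<7)&(h[...,1]>130))
print("green");rects(t,(abs(h[...,0].astype(int)-75)<20)&(h[...,1]>60))
P=cloud(t)
for r in range(170,256,3): print(r,(P[r,352:360:3]*1000).round().tolist(),t["img"][r,356])
save(t,"crop0",(150,120,450,290),2.6)
E
```

```text
px [417. 182.] xy 637.5 -220.7 size 69 49 long-axis deg -15.1 z 7.3
px [268. 188.] xy 631.4 227.4 size 68 49 long-axis deg 8.5 z 7.7
px [272. 221.] xy 532.9 216.7 size 68 49 long-axis deg -9.1 z 8.1
px [119. 230.] xy 521.0 673.6 size 126 93 long-axis deg -89.1 z 8.6
px [217. 226.] xy 522.6 380.2 size 66 48 long-axis deg -12.8 z 10.9
px [597. 261.] xy 398.9 -643.5 size 228 198 long-axis deg -89.7 z 148.2
blue
px [572. 115.] xy 784.3 -634.3 size 289 149 long-axis deg -29.6 z 128.3
px [214. 224.] xy 529.1 388.8 size 150 144 long-axis deg 88.3 z 3.4
px [201. 275.] xy 380.7 422.6 size 79 75 long-axis deg 89.6 z 24.3
yellow
px [491. 165.] xy 674.1 -425.2 size 57 48 long-axis deg 23.2 z 52.6
px [475. 212.] xy 541.8 -389.5 size 147 134 long-axis deg -85.4 z 3.7
green
px [222. 102.] xy 878.8 346.5 size 61 46 long-axis deg -55.6 z 83.7
px [354. 178.] xy 644.4 -30.6 size 89 35 long-axis deg 88.3 z 63.6
px [119. 196.] xy 622.4 673.4 size 132 94 long-axis deg 88.3 z 10.1
px [355. 214.] xy 511.5 -29.6 size 129 89 long-axis deg -1.7 z 56.2
px [633. 216.] xy 498.1 -1318.0 size 195 77 long-axis deg -
[... 1840 characters left out ...]
8.0, 19.0]] [141 145 146]
233 [[490.0, -20.0, 20.0], [490.0, -29.0, 21.0], [490.0, -38.0, 23.0]] [141 145 148]
236 [[482.0, -20.0, 19.0], [481.0, -29.0, 23.0], [481.0, -38.0, 18.0]] [142 145 146]
239 [[473.0, -20.0, 24.0], [473.0, -28.0, 27.0], [472.0, -37.0, 29.0]] [142 146 147]
242 [[464.0, -19.0, 21.0], [464.0, -28.0, 23.0], [464.0, -37.0, 23.0]] [142 146 148]
245 [[455.0, -19.0, 26.0], [455.0, -28.0, 25.0], [455.0, -37.0, 19.0]] [143 146 148]
248 [[446.0, -19.0, 17.0], [446.0, -28.0, 18.0], [445.0, -38.0, -1.0]] [123 133 108]
251 [[437.0, -20.0, 0.0], [437.0, -28.0, 3.0], [437.0, -37.0, 1.0]] [130 133 134]
254 [[428.0, -19.0, -4.0], [428.0, -28.0, 0.0], [428.0, -37.0, 2.0]] [130 133 134]
```

View pics/crop0.png

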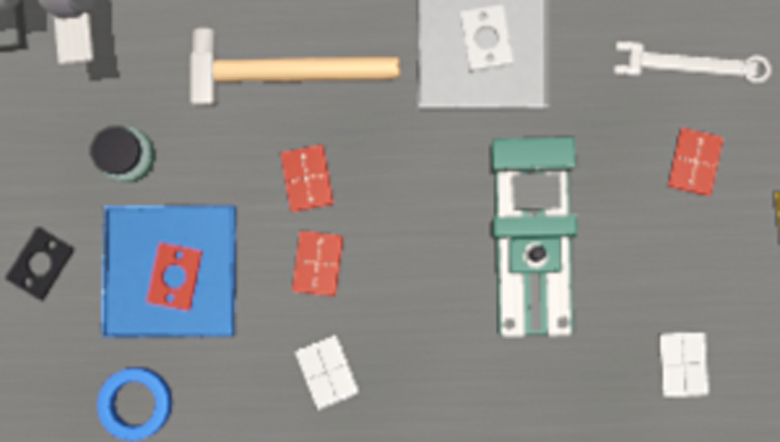

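Candidates for the job: the red plates with no holes at top px (268,188), (272,221) and (417,182) are the primed blanks. The red plate with a bore at (217,226), in the blue tray, is the pattern. I'm ruling out the black one at (166,221) and the one in the grey tray at (337,134). The enlarged crop confirms this. Now I'll move over the vice.

```bash
cat >> h.py <<'E'
from scipy.spatial.transform import Rotation as Ro
def plan(x,y,z,yaw=None,s=None):
    """mm, deg: yaw = heading of tool x. prints turn about tool z (rad) then shift in the tool axes after the turn"""
    s=s or robot.get_state();q=np.array(s["ee_rot"]);R=Ro.from_quat(q[[1,2,3,0]]).as_matrix()
    now=np.degrees(np.arctan2(R[1,0],R[0,0]))
    if yaw is None:yaw=now
    dy=(yaw-now+180)%360-180
    # ideal tool after the turn: pointing down, tool x at heading yaw
    a=np.radians(yaw);T=np.array([[np.cos(a),np.sin(a),0],[np.sin(a),-np.cos(a),0],[0,0,-1]])
    d=T.T@(np.array([x,y,z])-1000*np.array(s["eef_pos"]))
    tilt=Ro.from_matrix(R.T@T).as_rotvec()
    print("tcp",(1000*np.array(s["eef_pos"])).round(1),"heading",now.round(2),"rotvec",tilt.round(3),"shift",d.round(1),"F",np.round(s["contact_force"],1),"w",round(s["width"]*1000,1),"t",round(s["clock"],1))
E
python3 - <<'E'
from h import *
plan(560,-30,350,179)
E
```

```text
tcp [185.6 622.4 229.6] heading 163.4 rotvec [-0.002 -0.    -0.272] shift [-385.7 -645.8 -120.4] F [-0.7  0.6  0.2] w 87.1 t 0.1
```

```bash
python3 -m crank '[[[0,0,-0.09,0,0,0,0],[0,0,-0.09,0,0,0,0],[0,0,-0.09,0,0,0,0],[0,0,0,-20,-33,-6,0],[0,0,0,-20,-33,-6,0],[0,0,0,-20,-33,-6,0],[0,0,0,-20,-33,-6,0],[0,0,0,-20,-33,-6,0],[0,0,0,-20,-33,-6,0],[0,0,0,-20,-33,-6,0],[0,0,0,-20,-33,-6,0],[0,0,0,-20,-33,-6,0],[0,0,0,-20,-33,-6,0],[0,0,0,-20,-33,-6,0],[0,0,0,-20,-33,-6,0],[0,0,0,-20,-33,-6,0],[0,0,0,-20,-33,-6,0],[0,0,0,-20,-33,-6,0],[0,0,0,-20,-33,-6,0],[0,0,0,-20,-33,-6,0]]]' 60
python3 -m crank '[[[0,0,0,-15,-28,-6,0],[0,0,0,-15,-28,-6,0],[0,0,0,-15,-28,-6,0],[0,0,0,0,0,0,0],[0,0,0,0,0,0,0]]]'
python3 - <<'E'
from h import *
plan(560,-30,350,179)
d=robot.get_image("wrist");save(d,"w1");print(d["R"].round(3),d["t"].round(3),d["intrinsics"][0,0])
import pickle;pickle.dump(d,open("w1.pkl","wb"))
print(np.round(robot.get_state()["joint_positions"],2))
E
```

```text
clock: 1.77
eef_pos: [0.5149, 0.0535, 0.3327]
ee_rot: [-0.0, 0.01, 1.0, 0.0]
contact_force: [0.8, 1.0, -0.1]
width: 0.0868
grip_force: 0.0
clock: 2.18
eef_pos: [0.5581, -0.0319, 0.3503]
ee_rot: [-0.0, 0.012, 1.0, -0.0]
contact_force: [0.2, -0.1, -0.4]
width: 0.0871
grip_force: 0.0
tcp [558.1 -31.9 350.3] heading 178.6 rotvec [-0.001 -0.    -0.007] shift [-1.9  1.9  0.3] F [ 0.2 -0.1 -0.4] w 87.1 t 2.2
[[ 0.024  1.    -0.   ]
 [ 0.966 -0.023  0.257]
 [ 0.257 -0.006 -0.966]] [ 0.019 -0.602  0.363] 297.3459953217169
[-0.52  0.1   0.57  1.5  -0.05  1.56  1.6 ]
```

View pics/w1.png

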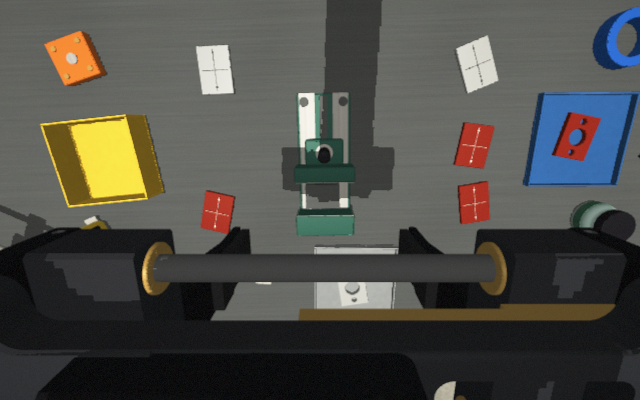

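The wrist view shows the vice at columns 297–353, with the fixed jaw at rows 210–235, the sliding jaw at row 172 and the grip top at (324,153). Enlarging it to pick up the edges.

Run:
```python
from h import *
import pickle;d=pickle.load(open("w1.pkl","rb"))
save(d,"w1c",(270,90,380,240),4)
rects(d,red(d),.008)
```

```text
px [576. 136.] xy 522.5 380.6 size 70 54 long-axis deg -12.3 z 11.9
px [473. 145.] xy 532.9 214.7 size 69 52 long-axis deg -8.5 z 8.9
px [474. 202.] xy 631.5 225.3 size 71 51 long-axis deg 9.4 z 8.9
px [217. 212.] xy 637.8 -221.9 size 70 50 long-axis deg -14.5 z 8.5
```

View pics/w1c.png

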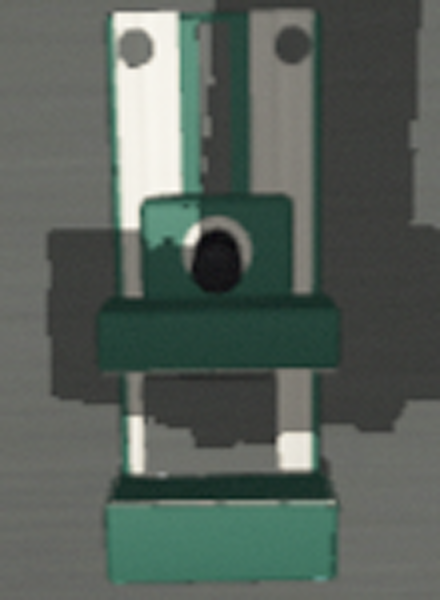

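Run:
```python
from h import *
import pickle;d=pickle.load(open("w1.pkl","rb"))
for n,u,v,z in [("fixL",107,498,64),("fixR",338,502,64),("fixfarL",107,582,64),("fixfarR",336,580,64),("slL",99,368,64),("slR",340,368,64),("grip",218,267,106),("bedL",112,12,22),("bedR",318,12,22),("bedL2",126,472,22),("bedR2",316,472,22),("offL",145,450,38),("offR",276,450,38)]:
    print(n,(1000*at(d,270+(u-0)/4-.375,90+v/4-.375,z/1000)).round(1))
t=pickle.load(open("im0.pkl","rb"))["top"]
P=cloud(t);m=(abs(P[...,2]-.05)<.012)
h=cv2.cvtColor(t["img"],cv2.COLOR_BGR2HSV);y=(abs(h[...,0].astype(int)-27)<7)&(h[...,1]>130);y[:185]=0
rects(t,y&m,.05,20)
plan(535,-29,300)
```

```text
fixL [627.1 -77.3  64. ]
fixR [630.8  12.6  64. ]
fixfarL [662.  -78.9  64. ]
fixfarR [663.3  11.9  64. ]
slL [575.5 -77.8  64. ]
slR [577.7  13.2  64. ]
grip [533.7 -31.9 106. ]
bedL [445.  -70.4  22. ]
bedR [446.9   8.6  22. ]
bedL2 [629.  -73.1  22. ]
bedR2 [630.9   7.4  22. ]
offL [615.2 -63.5  38. ]
offR [616.4 -10.2  38. ]
px [476. 190.] xy 603.7 -379.1 size 72 3 long-axis deg -85.9 z 48.6
px [498. 214.] xy 537.7 -439.3 size 134 46 long-axis deg -15.8 z 47.1
px [459. 218.] xy 538.0 -350.1 size 129 77 long-axis deg 4.7 z 47.8
tcp [557.8 -29.8 350. ] heading 178.79 rotvec [ 0.    -0.001 -0.   ] shift [22.8  0.3 50. ] F [0.6 1.7 0.4] w 87.0 t 2.2
```

```bash
python3 -m crank '[[[0,0,0,12,-1,30,0],[0,0,0,12,-1,35,0],[0,0,0,0,0,40,0],[0,0,0,0,0,40,0],[0,0,0,0,0,40,0],[0,0,0,0,0,36,0],[0,0,0,0,0,25,0],[0,0,0,0,0,25,0],[0,0,0,0,0,0,1],[0,0,0,0,0,0,1],[0,0,0,0,0,0,1],[0,0,0,0,0,0,1],[0,0,0,0,0,0,1],[0,0,0,0,0,0,1]]]' 40
python3 -c "
from h import *
plan(474,-31,79,179)"
```

```text
clock: 3.4
eef_pos: [0.5349, -0.0309, 0.081]
ee_rot: [0.001, 0.01, 1.0, 0.0]
contact_force: [1.0, -0.2, 0.3]
width: 0.055
grip_force: 0.0
tcp [534.9 -30.9  81. ] heading 178.88 rotvec [ 0.001  0.003 -0.002] shift [60.9 -1.2  2. ] F [ 1.  -0.2  0.3] w 55.0 t 3.4
```

```bash
python3 -m crank '[[[0,0,0,0,0,0,1],[0,0,0,0,0,0,1],[0,0,0,0,0,0,1],[0,0,0,0,0,0,1],[0,0,0,0,0,0,1],[0,0,0,0,0,0,1],[0,0,0,0,0,0,1],[0,0,0,0,0,0,1],[0,0,0,0,0,0,1]]]'
python3 -m crank '[[[0,0,0,4,0,0,1],[0,0,0,8,0,0,1],[0,0,0,8,0,0,1],[0,0,0,8,0,0,1],[0,0,0,8,0,0,1],[0,0,0,8,0,0,1],[0,0,0,8,0,0,1],[0,0,0,4,0,0,1],[0,0,0,0,0,0,1],[0,0,0,0,0,0,1]]]'
```

```text
clock: 4.15
eef_pos: [0.5339, -0.032, 0.0795]
ee_rot: [0.0, 0.01, 1.0, -0.0]
contact_force: [-0.1, -3.3, -0.2]
width: 0.0168
grip_force: 40.0
clock: 4.98
eef_pos: [0.4767, -0.0315, 0.0795]
ee_rot: [-0.001, 0.01, 1.0, -0.001]
contact_force: [-1.2, -5.8, 0.6]
width: 0.017
grip_force: 40.0
```

```bash
python3 -m crank '[[[0,0,0,0,0,0,0.4],[0,0,0,0,0,0,0.4],[0,0,0,0,0,0,0.4],[0,0,0,0,0,0,0.4],[0,0,0,0,0,-20,0.2],[0,0,0,0,0,-40,0.2],[0,0,0,0,0,-40,0.2],[0,0,0,-35,0,-20,0],[0,0,0,-35,0,0,0],[0,0,0,-30,0,0,0],[0,0,0,0,0,0,0],[0,0,0,0,0,0,0]]]'
python3 - <<'E'
from h import *
d=robot.get_image("wrist")
import pickle;pickle.dump(d,open("w2.pkl","wb"))
save(d,"w2",(200,60,440,240),3.3);plan(608,-34,100,179)
E
```

```text
clock: 5.98
eef_pos: [0.5783, -0.0314, 0.1985]
ee_rot: [-0.001, 0.01, 1.0, -0.001]
contact_force: [-0.6, -0.4, -0.5]
width: 0.0846
grip_force: 0.0
tcp [577.3 -31.7 198.7] heading 178.88 rotvec [-0.001 -0.002 -0.002] shift [-30.8  -1.8  98.7] F [-0.1 -0.1  0.1] w 85.9 t 6.0
```

View pics/w2.png

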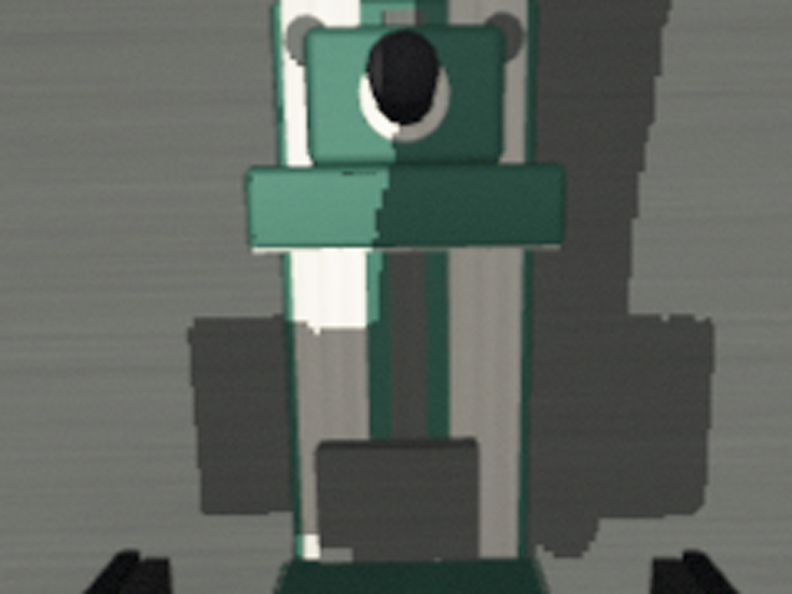

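The jaw is drawn back. The offcut's top face runs from (318,447) to (477,560) in the crop and is square to the vice.

Run:
```python
from h import *
import pickle;d=pickle.load(open("w2.pkl","rb"))
for n,u,v,z in [("nL",318,447,38),("nR",477,447,38),("fL",318,560,38),("fR",478,560,38),("bL",287,250,22),("bR",530,250,22),("bL2",297,555,22),("bR2",525,555,22),("slL",249,247,64),("slR",562,247,64),("grip",404,90,106),("shL",283,560,64),("shR",538,560,64)]:
    print(n,(1000*at(d,200+u/3.3-.35,60+v/3.3-.35,z/1000)).round(1))
```

```text
nL [585.6 -62.8  38. ]
nR [586.6 -10.1  38. ]
fL [625.4 -64.5  38. ]
fR [626.3  -9.8  38. ]
bL [522.3 -71.9  22. ]
bR [523.7   8.5  22. ]
bL2 [629.3 -73.7  22. ]
bR2 [630.7   8.1  22. ]
slL [519.4 -77.6  64. ]
slR [521.1  12.8  64. ]
grip [482.  -31.8 106. ]
shL [615.5 -72.7  64. ]
shR [616.9   7.3  64. ]
```

```bash
python3 -m crank '[[[0,0,0,-15,-3,0,0],[0,0,0,-14,-2,25,0],[0,0,0,0,0,38,0],[0,0,0,0,0,38,0],[0,0,0,0,0,25,0],[0,0,0,0,0,20,0],[0,0,0,0,0,17,0],[0,0,0,0,0,0,0.6],[0,0,0,0,0,0,0.6],[0,0,0,0,0,0,0.6],[0,0,0,0,0,0,0.6],[0,0,0,0,0,0,0.6],[0,0,0,0,0,0,0.6],[0,0,0,0,0,0,0.6],[0,0,0,0,0,0,0.6],[0,0,0,0,0,0,0.6],[0,0,0,0,0,0,0.6]]]' 40
python3 -m crank '[[[0,0,0,0,0,-10,0.6],[0,0,0,0,0,-30,0.6],[0,0,0,0,0,-40,0.6],[0,0,0,0,0,-40,0.6],[0,0,0,0,0,-20,0.6],[0,0,0,0,0,0,0.6]]]'
python3 - <<'E'
from h import *
plan(540,-392,160,176)
E
```

```text
clock: 7.45
eef_pos: [0.6076, -0.0373, 0.0378]
ee_rot: [0.001, 0.01, 1.0, 0.0]
contact_force: [-1.5, 1.6, 6.4]
width: 0.0545
grip_force: 40.0
clock: 7.95
eef_pos: [0.6098, -0.0384, 0.1827]
ee_rot: [0.005, 0.01, 1.0, 0.0]
contact_force: [0.7, -1.3, -3.3]
width: 0.0544
grip_force: 40.0
tcp [609.8 -38.4 182.7] heading 178.83 rotvec [0.001 0.01  0.049] shift [  45.  -357.6   22.7] F [ 0.7 -1.3 -3.3] w 54.4 t 8.0
```

```bash
python3 -m crank '[[[0,0,0,3,-18,0,0.6],[0,0,0,6,-36,0,0.6],[0,0,0,6,-36,0,0.6],[0,0,0,6,-36,0,0.6],[0,0,0,6,-36,0,0.6],[0,0,0,6,-36,0,0.6],[0,0,0,6,-36,0,0.6],[0,0,0,6,-36,0,0.6],[0,0,0,6,-36,0,0.6],[0,0,0,6,-30,0,0.6],[0,0,0,5,-19,0,0.6],[0,0,0,0,0,0,0.6],[0,0,0,0,0,0,0.6]]]'
python3 - <<'E'
from h import *
d=robot.get_image("wrist")
save(d,"w3",(160,60,480,300),2.4);plan(540,-392,60,179)
for n,P in [("c",(.54,-.392,.003)),("a",(.475,-.327,.05)),("b",(.605,-.457,.05))]: print(n,pix(d,np.array(P)))
E
```

```text
clock: 9.03
eef_pos: [0.5357, -0.3926, 0.175]
ee_rot: [-0.001, 0.012, 1.0, 0.0]
contact_force: [-0.3, 0.7, -1.5]
width: 0.0547
grip_force: 40.0
tcp [ 537.1 -390.6  175.1] heading 178.82 rotvec [ 0.002 -0.002 -0.003] shift [ -2.9  -1.4 115.1] F [-0.1  0.7 -2.4] w 54.4 t 9.1
c [324.93760798 189.71749841]
a [394.31803739 130.45374106]
b [263.56348595 262.69619987]
```

View pics/w3.png

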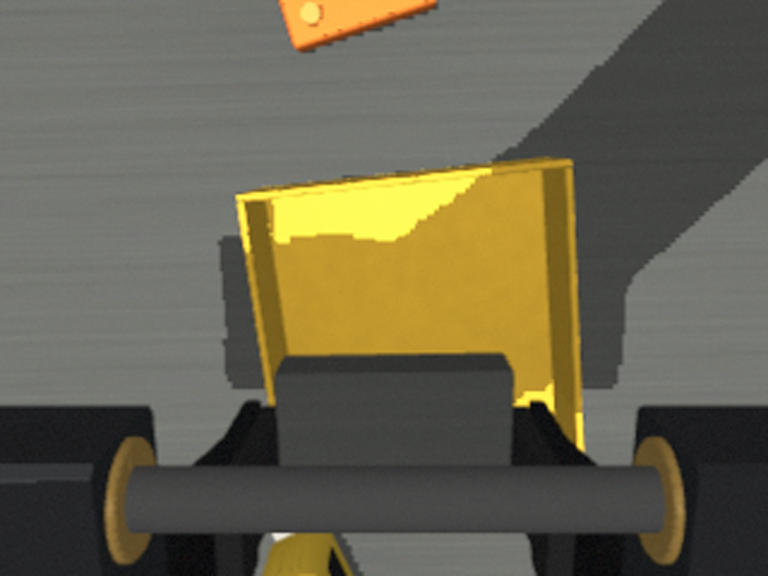

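```bash
python3 -m crank '[[[0,0,0,-3,-1,20,0.6],[0,0,0,-3,0,35,0.6],[0,0,0,0,0,35,0.6],[0,0,0,0,0,30,0.6],[0,0,0,0,0,20,0.6],[0,0,0,0,0,0,0.6],[0,0,0,0,0,0,0.22],[0,0,0,0,0,0,0.22],[0,0,0,0,0,0,0.22],[0,0,0,0,0,0,0.22],[0,0,0,0,0,-25,0.22],[0,0,0,0,0,-35,0.22],[0,0,0,0,0,-40,0.22],[0,0,0,0,0,-40,0]]]'
python3 - <<'E'
from h import *
import pickle
d=robot.get_image("wrist");t=robot.get_image("top")
rects(t,red(t),.008);print();rects(d,red(d),.008)
P=cloud(t);v,u=map(int,pix(t,np.array([.54,-.392,.01]))[::-1]);print(t["img"][v,u],P[v,u])
plan(637,-221.3,150,180-14.6)
E
```

```text
clock: 10.25
eef_pos: [0.5436, -0.3926, 0.1793]
ee_rot: [0.001, 0.01, 1.0, -0.0]
contact_force: [0.8, -0.4, 0.4]
width: 0.0698
grip_force: 0.0
px [417. 182.] xy 637.4 -220.5 size 69 49 long-axis deg -15.1 z 7.1
px [268. 188.] xy 631.3 227.6 size 68 49 long-axis deg 8.3 z 8.1
px [272. 221.] xy 532.9 216.7 size 68 49 long-axis deg -9.1 z 7.7
px [119. 230.] xy 521.0 673.9 size 126 93 long-axis deg -89.1 z 8.4
px [217. 226.] xy 522.6 380.8 size 66 48 long-axis deg -12.3 z 11.1
px [603. 266.] xy 389.0 -724.9 size 255 222 long-axis deg 90.0 z 148.5

px [59. 90.] xy 436.2 -674.5 size 162 151 long-axis deg -0.3 z 92.9
[34 31 31] [ 0.5299809  -0.29829598  0.28890211]
tcp [ 547.1 -396.2  186.5] heading 178.84 rotvec [-0.006  0.015  0.235] shift [-42.9 191.9  36.5] F [ 0.3 -0.5  0.3] w 76.2 t 10.3
```

```bash
python3 -m crank '[[[0,0,0.117,0,0,0,0],[0,0,0.117,0,0,0,0],[0,0,0,-7,32,6,0],[0,0,0,-8,36,6,0],[0,0,0,-8,36,6,0],[0,0,0,-8,36,6,0],[0,0,0,-7,34,6,0],[0,0,0,-5,18,6,0],[0,0,0,0,0,0,0],[0,0,0,0,0,0,0]]]'
python3 - <<'E'
from h import *
d=robot.get_image("wrist");rects(d,red(d),.008);save(d,"w4",(160,60,480,300),2.4)
s=robot.get_image("side");save(s,"s1",(340,200,480,360),3.5)
plan(637,-221.3,12,180-14.6)
E
```

```text
clock: 11.18
eef_pos: [0.6345, -0.2155, 0.1408]
ee_rot: [0.0, 0.125, 0.992, 0.0]
contact_force: [-0.9, -1.1, 0.1]
width: 0.0871
grip_force: 0.0
px [318. 197.] xy 637.8 -222.8 size 70 50 long-axis deg -14.9 z 8.8
tcp [ 633.2 -219.2  141.6] heading 165.35 rotvec [-0.001  0.001 -0.001] shift [ -4.2  -1.  129.6] F [-0.  -0.6 -0.6] w 87.0 t 11.3
```

View pics/s1.png

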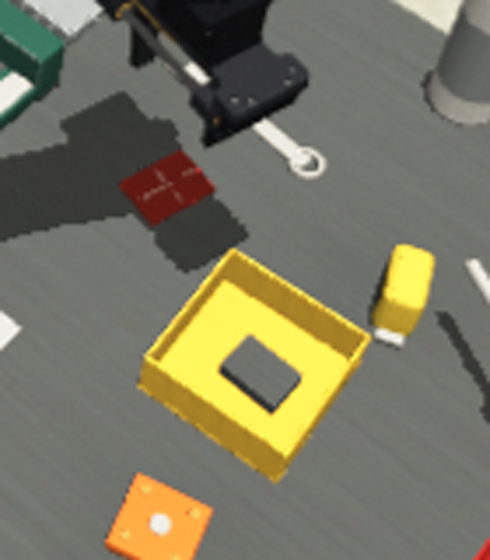

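Side crop shows the offcut lying flat in the scrap tin at (260,375). Next I'll grasp the first blank.

```bash
python3 -m crank '[[[0,0,0,-5,-2,15,0],[0,0,0,0,0,38,0],[0,0,0,0,0,32,0],[0,0,0,0,0,22,0],[0,0,0,0,0,15,0],[0,0,0,0,0,9,0],[0,0,0,0,0,0,0.7],[0,0,0,0,0,0,0.7],[0,0,0,0,0,0,0.7],[0,0,0,0,0,0,0.7],[0,0,0,0,0,0,0.7],[0,0,0,0,0,0,0.7],[0,0,0,0,0,0,0.7],[0,0,0,0,0,0,0.7],[0,0,0,0,0,0,0.7],[0,0,0,0,0,0,0.7],[0,0,0,0,0,0,0.7],[0,0,0,0,0,0,0.7]]]' 35
python3 -c "
from h import *
plan(594,-32.5,130,179)"
```

```text
clock: 12.78
eef_pos: [0.638, -0.2208, 0.0098]
ee_rot: [0.0, 0.127, 0.992, -0.0]
contact_force: [-0.1, -0.5, 0.4]
width: 0.0493
grip_force: 35.0
tcp [ 638.  -220.8    9.8] heading 165.45 rotvec [-0.     0.    -0.236] shift [  47.3  187.5 -120.2] F [-0.1 -0.5  0.4] w 49.3 t 12.8
```

```bash
python3 -m crank '[[[0,0,0,0,0,-15,0.7],[0,0,0,0,0,-35,0.7],[0,0,0,0,0,-40,0.7],[0,0,-0.079,0,0,-30,0.7],[0,0,-0.079,0,0,0,0.7],[0,0,-0.078,0,0,0,0.7],[0,0,0,5,25,0,0.7],[0,0,0,9,36,0,0.7],[0,0,0,9,36,0,0.7],[0,0,0,9,36,0,0.7],[0,0,0,9,35,0,0.7],[0,0,0,6,20,0,0.7],[0,0,0,0,0,0,0.7],[0,0,0,0,0,0,0.7],[0,0,0,0,0,0,0.7]]]'
python3 - <<'E'
from h import *
d=robot.get_image("wrist");save(d,"w5",(200,40,440,240),3);plan(594,-32.5,30,179)
rects(d,red(d),.125)
E
```

```text
clock: 14.03
eef_pos: [0.5942, -0.0325, 0.1301]
ee_rot: [0.0, 0.009, 1.0, -0.0]
contact_force: [0.2, -0.8, -2.2]
width: 0.0497
grip_force: 35.0
tcp [594.3 -33.4 130. ] heading 178.87 rotvec [-0.001  0.    -0.002] shift [  0.3   0.9 100. ] F [ 0.  -0.4 -1.7] w 49.3 t 14.1
px [595. 125.] xy 529.0 109.9 size 40 31 long-axis deg -8.7 z 8.9
px [324. 220.] xy 579.0 -32.8 size 51 39 long-axis deg 89.0 z 129.2
px [585. 214.] xy 582.0 115.4 size 34 31 long-axis deg 9.1 z 8.8
px [324. 292.] xy 624.3 -33.7 size 50 14 long-axis deg 89.0 z 129.1
```

View pics/w5.png

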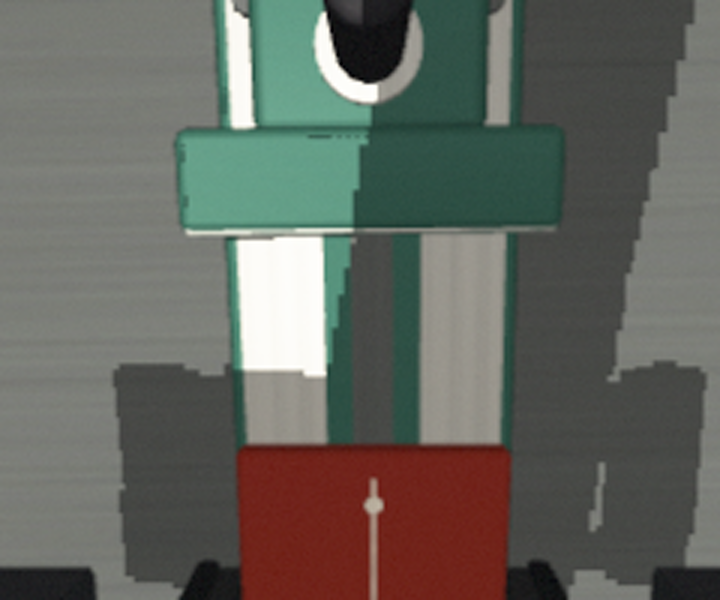

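Plate held square, with its edges parallel to the vice (heading 89° across). I'm lowering it about 2 mm short of the fixed jaw.

```bash
python3 -m crank '[[[0,0,0,3.3,0.5,20,0.7],[0,0,0,0,0,30,0.7],[0,0,0,0,0,25,0.7],[0,0,0,0,0,12,0.7],[0,0,0,0,0,6,0.7],[0,0,0,0,0,4.5,0.7],[0,0,0,0,0,0,0.7],[0,0,0,0,0,0,0.7]]]'
python3 -c "
from h import *
plan(591,-33,31.8,179)"
```

```text
clock: 14.75
eef_pos: [0.5922, -0.0316, 0.0333]
ee_rot: [0.001, 0.009, 1.0, 0.0]
contact_force: [0.3, 0.6, -1.6]
width: 0.0493
grip_force: 35.0
tcp [592.2 -31.6  33.3] heading 178.95 rotvec [ 0.     0.002 -0.001] shift [ 1.1 -1.4  1.5] F [ 0.3  0.6 -1.6] w 49.3 t 14.8
```

```bash
python3 -m crank '[[[0,0,0,0,0,1,0.7],[0,0,0,0,0,0,0.7],[0,0,0,0,0,0,0.7]]]'
python3 -m crank '[[[0,0,0,0,0,0,0.3],[0,0,0,0,0,0,0.3],[0,0,0,0,0,0,0.3],[0,0,0,0,0,0,0.3],[0,0,0,0,0,0,0.2],[0,0,0,0,0,-20,0.2],[0,0,0,0,0,-35,0.2],[0,0,0,0,0,-40,0.2],[0,0,0,0,0,-40,0],[0,0,0,0,0,-20,0],[0,0,0,0,0,0,0],[0,0,0,0,0,0,0]]]'
python3 - <<'E'
from h import *
d=robot.get_image("wrist");rects(d,red(d),.008);print();rects(d,red(d),.03)
t=robot.get_image("top");rects(t,red(t),.008)
plan(633,226.5,150,189);plan(533,216,150,171)
E
```

```text
clock: 15.0
eef_pos: [0.5915, -0.031, 0.0318]
ee_rot: [0.001, 0.009, 1.0, 0.0]
contact_force: [0.2, -0.0, -0.0]
width: 0.0493
grip_force: 35.0
clock: 16.0
eef_pos: [0.5918, -0.0311, 0.1874]
ee_rot: [0.001, 0.009, 1.0, 0.0]
contact_force: [-0.3, -0.2, -0.9]
width: 0.0844
grip_force: 0.0
px [547. 126.] xy 533.0 213.8 size 70 53 long-axis deg -8.5 z 8.9
px [324. 187.] xy 596.1 -31.4 size 74 52 long-axis deg -1.0 z 30.8
px [542. 206.] xy 626.0 223.9 size 61 53 long-axis deg 8.7 z 8.9

px [547. 126.] xy 532.2 197.7 size 65 50 long-axis deg -8.5 z 8.9
px [324. 187.] xy 591.1 -31.4 size 69 49 long-axis deg -1.0 z 30.8
px [542. 206.] xy 619.1 207.1 size 57 49 long-axis deg 8.7 z 8.9
px [268. 188.] xy 631.4 227.3 size 68 49 long-axis deg 8.5 z 7.8
px [272. 221.] xy 532.9 216.7 size 68 49 long-axis deg -9.1 z 7.5
px [119. 230.] xy 521.0 673.9 size 126 93 long-axis deg -89.1 z 8.0
px [217. 226.] xy 522.7 381.0 size 66 48 long-axis deg -12.8 z 10.6
px [597. 261.] xy 389.0 -724.9 size 255 222 long-axis deg 90.0 z 148.2
tcp [590.1 -31.  184.7] heading 178.99 rotvec [ 0.    -0.002 -0.175] shift [-82.6 247.6  34.7] F [ 0.5 -0.3 -1. ] w 85.9 t 16.1
tcp [590.1 -31.  184.7] heading 178.99 rotvec [-0.    -0.002  0.139] shift [ 95.  235.   34.7] F [ 0.5 -0.3 -1. ] w 85.9 t 16.1
```

```bash
python3 -m crank '[[[0,0,-0.086,0,0,0,0],[0,0,-0.086,0,0,0,0],[0,0,0,-8,25,3,0],[0,0,0,-12,36,5,0],[0,0,0,-12,36,5,0],[0,0,0,-12,36,5,0],[0,0,0,-12,36,5,0],[0,0,0,-12,36,5,0],[0,0,0,-9,28,4,0],[0,0,0,-4,14,3,0],[0,0,0,0,0,0,0],[0,0,0,0,0,0,0]]]'
python3 - <<'E'
from h import *
d=robot.get_image("wrist");rects(d,red(d),.008)
plan(631.5,226,11,188.9)
E
```

```text
clock: 17.1
eef_pos: [0.6322, 0.2245, 0.1492]
ee_rot: [-0.001, -0.077, 0.997, -0.001]
contact_force: [0.3, -0.8, 0.3]
width: 0.0866
grip_force: 0.0
px [71. 71.] xy 555.9 -25.8 size 75 58 long-axis deg 0.8 z 30.6
px [332.  88.] xy 533.5 215.4 size 70 49 long-axis deg -8.6 z 8.9
px [505. 105.] xy 522.6 380.5 size 71 53 long-axis deg -12.3 z 11.9
px [326. 191.] xy 631.5 226.0 size 69 50 long-axis deg 9.1 z 8.8
tcp [632.9 222.7 150. ] heading -171.28 rotvec [-0.002 -0.002 -0.003] shift [  0.8   3.5 139. ] F [-0.2 -0.3  0.1] w 86.9 t 17.1
```

```bash
python3 -m crank '[[[0,0,0,1,3.3,20,0],[0,0,0,0,0,38,0],[0,0,0,0,0,35,0],[0,0,0,0,0,22,0],[0,0,0,0,0,15,0],[0,0,0,0,0,9,0],[0,0,0,0,0,0,0.7],[0,0,0,0,0,0,0.7],[0,0,0,0,0,0,0.7],[0,0,0,0,0,0,0.7],[0,0,0,0,0,0,0.7],[0,0,0,0,0,0,0.7],[0,0,0,0,0,0,0.7],[0,0,0,0,0,0,0.7],[0,0,0,0,0,0,0.7],[0,0,0,0,0,0,0.7],[0,0,0,0,0,0,0.7],[0,0,0,0,0,0,0.7]]]' 35
python3 -c "
from h import *
plan(591.5,-31,130,179)"
```

```text
clock: 18.65
eef_pos: [0.6321, 0.2283, 0.0128]
ee_rot: [0.0, -0.077, 0.997, 0.0]
contact_force: [0.7, -1.2, 5.0]
width: 0.0487
grip_force: 35.0
tcp [632.1 228.3  12.8] heading -171.17 rotvec [0.    0.001 0.172] shift [  36.1 -260.  -117.2] F [ 0.7 -1.2  5. ] w 48.7 t 18.6
```

```bash
python3 -m crank '[[[0,0,0,0,0,-15,0.7],[0,0,0,0,0,-35,0.7],[0,0,0,0,0,-40,0.7],[0,0,0.086,0,0,-27,0.7],[0,0,0.086,0,0,0,0.7],[0,0,0,3,-20,0,0.7],[0,0,0,5,-36,0,0.7],[0,0,0,5,-36,0,0.7],[0,0,0,5,-36,0,0.7],[0,0,0,5,-36,0,0.7],[0,0,0,5,-36,0,0.7],[0,0,0,5,-35,0,0.7],[0,0,0,3,-25,0,0.7],[0,0,0,0,0,0,0.7],[0,0,0,0,0,0,0.7],[0,0,0,0,0,0,0.7]]]'
python3 - <<'E'
from h import *
plan(591.5,-31,42,179)
d=robot.get_image("wrist");rects(d,red(d),.127);plan(591.5,-31,42,179)
E
```

```text
clock: 19.98
eef_pos: [0.5909, -0.0296, 0.1291]
ee_rot: [-0.0, 0.009, 1.0, 0.001]
contact_force: [-0.1, 0.3, -2.1]
width: 0.0491
grip_force: 35.0
tcp [590.9 -29.6 129.1] heading 179.01 rotvec [ 0.001 -0.     0.   ] shift [-0.7 -1.3 87.1] F [-0.1  0.3 -2.1] w 49.1 t 20.0
px [592. 129.] xy 527.5 108.8 size 40 31 long-axis deg -8.5 z 8.9
px [333. 193.] xy 557.4 -28.0 size 73 52 long-axis deg -1.0 z 124.5
px [324. 290.] xy 617.7 -30.6 size 48 11 long-axis deg 89.0 z 125.0
tcp [591.  -28.9 129. ] heading 179.1 rotvec [ 0.001 -0.     0.002] shift [-0.5 -2.1 87. ] F [ 0.3  0.6 -2.1] w 48.6 t 20.0
```

```bash
python3 -m crank '[[[0,0,0,-0.3,-1.6,20,0.7],[0,0,0,0,0,27,0.7],[0,0,0,0,0,20,0.7],[0,0,0,0,0,12,0.7],[0,0,0,0,0,5,0.7],[0,0,0,0,0,2,0.7],[0,0,0,0,0,0,0.7],[0,0,0,0,0,0,0.7],[0,0,0,0,0,0,0.7]]]'
python3 -c "
from h import *
plan(591.5,-31,40,179)"
```

```text
clock: 20.78
eef_pos: [0.5922, -0.0325, 0.0442]
ee_rot: [0.001, 0.009, 1.0, 0.0]
contact_force: [0.7, 0.2, -1.7]
width: 0.0489
grip_force: 35.0
tcp [592.2 -32.5  44.2] heading 178.98 rotvec [ 0.     0.002 -0.   ] shift [0.8 1.5 4.2] F [ 0.7  0.2 -1.7] w 48.9 t 20.8
```

```bash
python3 -m crank '[[[0,0,0,0,0,1.5,0.7],[0,0,0,0,0,1.5,0.7],[0,0,0,0,0,0,0.7],[0,0,0,0,0,0,0.7]]]'
python3 -c "
from h import *
for i in range(5):
    plan(591.5,-31,40,179);robot.get_image('side')"
```

```text
clock: 21.12
eef_pos: [0.5924, -0.0326, 0.0426]
ee_rot: [0.001, 0.009, 1.0, 0.001]
contact_force: [-2.5, -1.0, 10.7]
width: 0.0487
grip_force: 35.0
tcp [592.4 -32.6  42.6] heading 178.96 rotvec [ 0.001  0.002 -0.001] shift [0.9 1.6 2.6] F [-2.5 -1.  10.7] w 48.7 t 21.1
tcp [592.4 -32.6  42.6] heading 178.97 rotvec [ 0.001  0.002 -0.001] shift [1.  1.6 2.6] F [-2.7  0.1 10.5] w 49.0 t 21.2
tcp [592.4 -32.6  42.6] heading 178.97 rotvec [ 0.001  0.002 -0.001] shift [1.  1.6 2.6] F [-3.9  0.8 11.1] w 48.9 t 21.2
tcp [592.4 -32.6  42.6] heading 178.97 rotvec [ 0.001  0.002 -0.001] shift [1.  1.6 2.6] F [-3.3 -0.2 10.1] w 48.8 t 21.3
tcp [592.4 -32.6  42.6] heading 178.96 rotvec [ 0.001  0.002 -0.001] shift [0.9 1.6 2.6] F [-3.6 -0.  10.1] w 49.5 t 21.3
```

```bash
python3 -m crank '[[[0,0,0,0,0,-2.5,0.7],[0,0,0,0.5,1.5,0,0.7],[0,0,0,0,0,0,0.7],[0,0,0,0,0,1,0.7],[0,0,0,0,0,0,0.7],[0,0,0,0,0,0,0.7],[0,0,0,0,0,0,0.7]]]'
python3 -c "
from h import *
plan(591.5,-31,42,179)"
```

```text
clock: 21.95
eef_pos: [0.5911, -0.0306, 0.0427]
ee_rot: [0.0, 0.009, 1.0, 0.0]
contact_force: [-2.6, 1.0, 7.7]
width: 0.0489
grip_force: 35.0
tcp [591.1 -30.6  42.7] heading 178.99 rotvec [ 0.001  0.    -0.   ] shift [-0.4 -0.3  0.7] F [-2.6  1.   7.7] w 48.9 t 21.9
```

Good: (591.1, −30.6) against the first plate's (591.5, −31.0). Releasing.

```bash
python3 -m crank '[[[0,0,0,0,0,0,0.3],[0,0,0,0,0,0,0.3],[0,0,0,0,0,0,0.3],[0,0,0,0,0,0,0.3],[0,0,0,0,0,0,0.2],[0,0,0,0,0,-20,0.2],[0,0,0,0,0,-35,0.2],[0,0,0,0,0,-40,0.2],[0,0,0,0,0,-40,0],[0,0,0,0,0,-10,0],[0,0,0,0,0,0,0],[0,0,0,0,0,0,0]]]'
python3 - <<'E'
from h import *
d=robot.get_image("wrist");rects(d,red(d),.038)
t=robot.get_image("top");rects(t,red(t),.008);save(d,"w6",(240,100,410,260),4)
plan(533,215.8,150,171.2)
E
```

```text
clock: 22.95
eef_pos: [0.5909, -0.0308, 0.1866]
ee_rot: [0.0, 0.009, 1.0, 0.0]
contact_force: [-1.0, 0.3, -0.3]
width: 0.0842
grip_force: 0.0
px [547. 127.] xy 531.8 191.8 size 63 49 long-axis deg -8.5 z 8.9
px [334. 170.] xy 572.4 -20.8 size 101 70 long-axis deg -1.0 z 33.3
px [272. 221.] xy 532.9 216.7 size 68 49 long-axis deg -9.1 z 7.7
px [119. 230.] xy 521.0 673.9 size 126 93 long-axis deg -89.1 z 8.4
px [217. 226.] xy 522.7 381.0 size 66 48 long-axis deg -12.7 z 11.0
px [597. 261.] xy 388.6 -725.1 size 255 222 long-axis deg -89.7 z 148.2
tcp [589.6 -30.7 184.6] heading 178.99 rotvec [-0.    -0.003  0.136] shift [ 93.7 235.   34.6] F [-0.1  0.2 -1. ] w 86.2 t 23.1
```

View pics/w6.png

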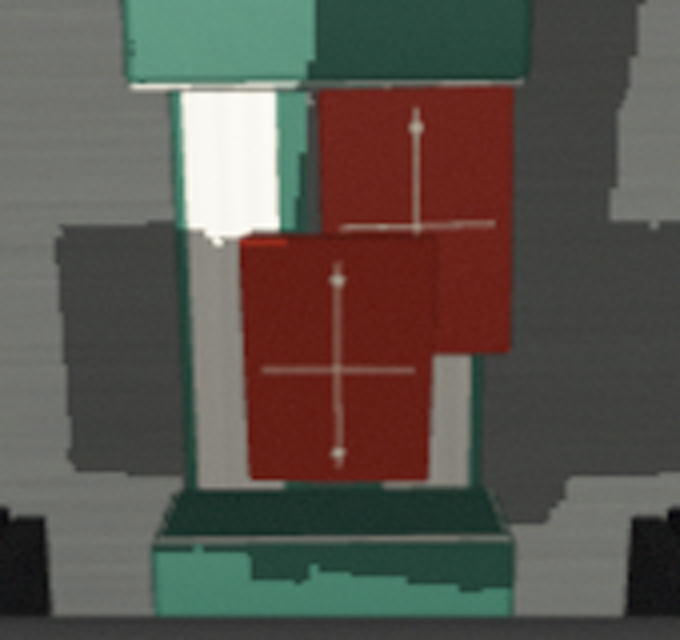

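The crop shows the first blank was knocked aside while I was away. It's now at the upper right, with corners around (318,88) and (512,352). Plate 2 is on top of its corner, at (240,237)–(430,480). I'll measure both and fix it.

Run:
```python
from h import *
d=robot.get_image("wrist");P=cloud(d)
def m(u,v):
    u=int(240+u/4);v=int(100+v/4);return (1000*np.median(P[v-1:v+2,u-1:u+2].reshape(-1,3),0)).round(1)
for n,u,v in [("p2 nearL",255,255),("nearR",420,255),("mid",320,350),("farL",262,465),("farR",415,465),("midL",262,370),("midR",415,370),("p1 nL",335,105),("p1 nR",500,105),("p1 fR",500,340),("p1 mid",470,220)]: print(n,m(u,v))
for n,u,v,z in [("p1 nL",318,88,30),("nR",514,88,30),("fR",512,353,30)]: print(n,(1000*at(d,240+u/4-.4,100+v/4-.4,z/1000)).round(1))
plan(603,-31,45)
```

```text
p2 nearL [559.  -51.6  44.8]
nearR [559.5 -10.   46.3]
mid [584.5 -35.3  40.5]
farL [618.3 -52.3  32.3]
farR [619.  -11.2  32.8]
midL [589.8 -51.   38.5]
midR [590.7 -11.5  39.7]
p1 nL [523.8 -31.1  30.6]
p1 nR [524.5  11.3  30.6]
p1 fR [585.3  12.5  31. ]
p1 mid [553.5   3.5  30.8]
p1 nL [519.5 -35.   30. ]
nR [520.3  14.4  30. ]
fR [588.7  15.3  30. ]
tcp [589.5 -30.7 184.4] heading 178.99 rotvec [-0.    -0.004  0.   ] shift [-13.5  -0.  139.4] F [ 0.8 -0.2 -0.9] w 86.2 t 23.1
```

```bash
python3 -m crank '[[[0,0,0,-13.5,0,20,0],[0,0,0,0,0,38,0],[0,0,0,0,0,38,0],[0,0,0,0,0,28,0],[0,0,0,0,0,17,0],[0,0,0,0,0,9,0],[0,0,0,0,0,0,0.7],[0,0,0,0,0,0,0.7],[0,0,0,0,0,0,0.7],[0,0,0,0,0,0,0.7],[0,0,0,0,0,0,0.7],[0,0,0,0,0,0,0.7],[0,0,0,0,0,0,0.7],[0,0,0,0,0,0,0.7],[0,0,0,0,0,0,0.7],[0,0,0,0,0,0,0.7],[0,0,0,0,0,0,0.7],[0,0,0,0,0,0,0.7]]]' 35
python3 -m crank '[[[0,0,0,0,0,-15,0.7],[0,0,0,0,0,-30,0.7],[0,0,0,0,0,-35,0.7],[0,0,0,0,0,-20,0.7],[0,0,0,0,-25,0,0.7],[0,0,0,0,-36,0,0.7],[0,0,0,0,-36,0,0.7],[0,0,0,0,-36,0,0.7],[0,0,0,0,-22,0,0.7],[0,0,0,0,0,0,0.7],[0,0,0,0,0,0,0.7]]]'
python3 - <<'E'
from h import *
plan(600,-185,25)
d=robot.get_image("wrist");rects(d,red(d),.03)
E
```

```text
clock: 24.6
eef_pos: [0.6047, -0.0312, 0.0371]
ee_rot: [0.0, 0.009, 1.0, 0.0]
contact_force: [-0.3, 0.1, 5.3]
width: 0.0491
grip_force: 35.0
clock: 25.52
eef_pos: [0.6001, -0.1881, 0.1355]
ee_rot: [-0.001, 0.011, 1.0, -0.0]
contact_force: [0.4, 1.5, -3.0]
width: 0.0495
grip_force: 35.0
tcp [ 600.1 -188.1  135.5] heading 178.74 rotvec [-0.    -0.002  0.   ] shift [  0.2   3.1 110.5] F [ 0.4  1.5 -3. ] w 49.5 t 25.5
px [527. 146.] xy 556.2 -11.6 size 70 53 long-axis deg 0.6 z 30.9
px [324. 208.] xy 610.0 -189.0 size 87 82 long-axis deg 88.8 z 139.7
```

```bash
python3 -m crank '[[[0,0,0,0,0,20,0.7],[0,0,0,0,0,36,0.7],[0,0,0,0,0,30,0.7],[0,0,0,0,0,18,0.7],[0,0,0,0,0,10,0.7],[0,0,0,0,0,3,0.7],[0,0,0,0,0,1.5,0.7],[0,0,0,0,0,0,0.7],[0,0,0,0,0,0,0.7]]]'
python3 -m crank '[[[0,0,0,0,0,0,0.3],[0,0,0,0,0,0,0.3],[0,0,0,0,0,0,0.3],[0,0,0,0,0,0,0.2],[0,0,0,0,0,0,0.2],[0,0,0,0,0,-20,0.1],[0,0,0,0,0,-35,0],[0,0,0,0,0,-40,0],[0,0,0,0,0,-40,0],[0,0,0,0,0,-20,0],[0,0,0,0,0,0,0]]]'
python3 - <<'E'
from h import *
d=robot.get_image("wrist");rects(d,red(d),.008);rects(d,red(d),.03)
plan(554.5,-10.3,150,179)
E
```

```text
clock: 26.32
eef_pos: [0.6028, -0.1862, 0.0196]
ee_rot: [0.001, 0.009, 1.0, -0.0]
contact_force: [1.0, -0.5, -1.8]
width: 0.0492
grip_force: 35.0
clock: 27.23
eef_pos: [0.6046, -0.1877, 0.1794]
ee_rot: [0.005, 0.009, 1.0, -0.001]
contact_force: [0.2, -0.0, -0.1]
width: 0.0862
grip_force: 0.0
px [500. 137.] xy 557.7 1.5 size 75 56 long-axis deg 0.4 z 30.9
px [326. 169.] xy 588.5 -186.5 size 69 50 long-axis deg -1.0 z 8.8
px [500. 137.] xy 556.0 -11.2 size 70 52 long-axis deg 0.4 z 30.9
px [326. 169.] xy 584.7 -186.5 size 65 46 long-axis deg -1.0 z 8.8
tcp [ 603.2 -187.   176.3] heading 178.97 rotvec [-0.001  0.006 -0.   ] shift [ 51.8 175.8  26.3] F [-0.  -0.4  0.1] w 86.6 t 27.3
```

```bash
python3 -m crank '[[[0,0,0,7,25,3,0],[0,0,0,11,36,5,0],[0,0,0,11,36,5,0],[0,0,0,11,36,5,0],[0,0,0,8,28,5,0],[0,0,0,3.5,14,3,0],[0,0,0,0,0,0,0],[0,0,0,0,0,0,0]]]'
python3 - <<'E'
from h import *
d=robot.get_image("wrist");rects(d,red(d),.03)
plan(555,-10.5,33,179)
E
```

```text
clock: 27.95
eef_pos: [0.5521, -0.0094, 0.1456]
ee_rot: [-0.001, 0.008, 1.0, -0.0]
contact_force: [0.2, -1.5, 0.1]
width: 0.087
grip_force: 0.0
px [549. 170.] xy 529.1 196.9 size 64 50 long-axis deg -8.6 z 8.9
px [324. 204.] xy 559.0 -10.2 size 64 49 long-axis deg 0.4 z 30.8
px [158. 217.] xy 576.9 -171.6 size 59 48 long-axis deg -0.6 z 8.6
tcp [552.6 -11.  146.2] heading 178.98 rotvec [-0.001 -0.001 -0.   ] shift [ -2.4   0.5 113.2] F [-0.3 -0.5  0.1] w 87.6 t 28.0
```

```bash
python3 -m crank '[[[0,0,0,-3,0.5,20,0],[0,0,0,0,0,35,0],[0,0,0,0,0,30,0],[0,0,0,0,0,18,0],[0,0,0,0,0,10,0],[0,0,0,0,0,0,0.7],[0,0,0,0,0,0,0.7],[0,0,0,0,0,0,0.7],[0,0,0,0,0,0,0.7],[0,0,0,0,0,0,0.7],[0,0,0,0,0,0,0.7],[0,0,0,0,0,0,0.7],[0,0,0,0,0,0,0.7],[0,0,0,0,0,0,0.7],[0,0,0,0,0,0,0.7],[0,0,0,0,0,0,0.7],[0,0,0,0,0,0,0.7]]]' 35
python3 -m crank '[[[0,0,0,0,0,-6,0.7],[0,0,0,0,0,-6,0.7],[0,0,0,-10,-6,0,0.7],[0,0,0,-15,-10,0,0.7],[0,0,0,-10,-5,0,0.7],[0,0,0,0,0,0,0.7],[0,0,0,0,0,0,0.7],[0,0,0,0,0,0,0.7]]]'
python3 - <<'E'
from h import *
plan(592,-32,32,179)
d=robot.get_image("wrist");rects(d,red(d),.042)
E
```

```text
clock: 29.42
eef_pos: [0.5566, -0.0096, 0.0347]
ee_rot: [0.0, 0.009, 1.0, 0.0]
contact_force: [-1.9, 1.1, 5.6]
width: 0.0492
grip_force: 34.9
clock: 30.08
eef_pos: [0.59, -0.0313, 0.0455]
ee_rot: [-0.001, 0.009, 1.0, 0.0]
contact_force: [-0.0, 0.3, -1.7]
width: 0.049
grip_force: 34.9
tcp [590.  -31.3  45.5] heading 178.98 rotvec [ 0.    -0.002 -0.   ] shift [-2.  -0.6 13.5] F [-0.   0.3 -1.7] w 49.0 t 30.1
px [ 99. 206.] xy 568.3 -157.3 size 44 42 long-axis deg 89.0 z 8.7
px [324. 219.] xy 573.7 -31.9 size 49 41 long-axis deg -89.9 z 41.6
px [ 92. 242.] xy 584.4 -165.1 size 14 9 long-axis deg -1.0 z 8.8
px [325. 290.] xy 618.0 -31.6 size 49 11 long-axis deg 89.0 z 41.4
```

```bash
python3 -m crank '[[[0,0,0,-2.5,-0.6,5,0.7],[0,0,0,0,0,3,0.7],[0,0,0,0,0,2,0.7],[0,0,0,0,0,1,0.7],[0,0,0,0,0,0,0.7],[0,0,0,0,0,0,0.7]]]'
python3 -c "
from h import *
plan(592.5,-32,33,179)"
```

```text
clock: 30.63
eef_pos: [0.5933, -0.0321, 0.035]
ee_rot: [0.0, 0.009, 1.0, 0.0]
contact_force: [-0.7, 0.2, -2.3]
width: 0.0491
grip_force: 34.9
tcp [593.3 -32.1  35. ] heading 178.99 rotvec [ 0.  0. -0.] shift [0.8 0.  2. ] F [-0.7  0.2 -2.3] w 49.1 t 30.6
```

```bash
python3 -m crank '[[[0,0,0,0,0,1,0.7],[0,0,0,0,0,0,0.7],[0,0,0,0,0,0,0.3],[0,0,0,0,0,0,0.3],[0,0,0,0,0,0,0.3],[0,0,0,0,0,0,0.3],[0,0,0,0,0,0,0.2],[0,0,0,0,0,-20,0.2],[0,0,0,0,0,-35,0.2],[0,0,0,0,0,-40,0.2],[0,0,0,0,0,-40,0],[0,0,0,0,0,-20,0],[0,0,0,0,0,0,0],[0,0,0,0,0,0,0]]]'
python3 - <<'E'
from h import *
d=robot.get_image("wrist");rects(d,red(d),.03)
plan(588.5,-186.5,150,179)
E
```

```text
clock: 31.8
eef_pos: [0.5941, -0.0321, 0.1904]
ee_rot: [0.001, 0.009, 1.0, 0.0]
contact_force: [0.7, -0.3, 0.4]
width: 0.0848
grip_force: 0.0
px [547. 124.] xy 532.3 197.8 size 65 50 long-axis deg -8.6 z 9.0
px [191. 180.] xy 584.3 -175.3 size 64 48 long-axis deg -0.9 z 8.7
px [324. 185.] xy 592.9 -32.8 size 70 48 long-axis deg 0.1 z 30.8
tcp [593.  -31.9 188.6] heading 178.99 rotvec [ 0. -0. -0.] shift [   1.8 -154.7   38.6] F [ 1.4  0.8 -0.3] w 85.8 t 31.9
```

```bash
python3 -m crank '[[[0,0,0,0,-22,5,0],[0,0,0,0,-36,9,0],[0,0,0,1,-36,9,0],[0,0,0,1,-36,9,0],[0,0,0,0,-24,6,0],[0,0,0,0,0,0,0],[0,0,0,0,0,0,0]]]'
python3 - <<'E'
from h import *
d=robot.get_image("wrist");rects(d,red(d),.008)
plan(588.5,-186.5,11,179)
E
```

```text
clock: 32.43
eef_pos: [0.5864, -0.1878, 0.1485]
ee_rot: [-0.002, 0.011, 1.0, -0.0]
contact_force: [-0.1, 1.7, 0.7]
width: 0.087
grip_force: 0.0
px [326. 193.] xy 588.1 -186.4 size 69 49 long-axis deg -0.3 z 8.8
px [486. 198.] xy 599.1 -21.4 size 76 55 long-axis deg 0.4 z 30.9
tcp [ 587.4 -185.8  149. ] heading 178.91 rotvec [ 0.001 -0.003 -0.002] shift [ -1.1  -0.7 138. ] F [-1.2  1.  -0.2] w 87.0 t 32.5
```

```bash
python3 -m crank '[[[0,0,0,-1,-0.7,20,0],[0,0,0,0,0,38,0],[0,0,0,0,0,35,0],[0,0,0,0,0,22,0],[0,0,0,0,0,14,0],[0,0,0,0,0,8.5,0],[0,0,0,0,0,0,0.7],[0,0,0,0,0,0,0.7],[0,0,0,0,0,0,0.7],[0,0,0,0,0,0,0.7],[0,0,0,0,0,0,0.7],[0,0,0,0,0,0,0.7],[0,0,0,0,0,0,0.7],[0,0,0,0,0,0,0.7],[0,0,0,0,0,0,0.7],[0,0,0,0,0,0,0.7],[0,0,0,0,0,0,0.7],[0,0,0,0,0,0,0.7]]]' 35
python3 -m crank '[[[0,0,0,0,0,-15,0.7],[0,0,0,0,0,-30,0.7],[0,0,0,0,0,-30,0.7],[0,0,0,0,0,-20,0.7],[0,0,0,0,25,0,0.7],[0,0,0,-1,36,0,0.7],[0,0,0,-2,36,0,0.7],[0,0,0,-1,34,0,0.7],[0,0,0,0,22,0,0.7],[0,0,0,0,0,0,0.7],[0,0,0,0,0,0,0.7],[0,0,0,0,0,0,0.7]]]'
python3 - <<'E'
from h import *
d=robot.get_image("wrist");z=robot.get_state()["eef_pos"][2];rects(d,red(d),z-.003)
plan(592.5,-32.3,46,179)
E
```

```text
clock: 33.98
eef_pos: [0.5899, -0.1867, 0.0142]
ee_rot: [0.0, 0.009, 1.0, 0.0]
contact_force: [0.0, 0.3, 4.8]
width: 0.0483
grip_force: 35.0
clock: 34.98
eef_pos: [0.5958, -0.0351, 0.1087]
ee_rot: [-0.0, 0.009, 1.0, -0.001]
contact_force: [-0.2, -1.0, -1.7]
width: 0.048
grip_force: 35.0
px [612. 127.] xy 530.0 118.5 size 43 34 long-axis deg -8.4 z 8.9
px [635. 114.] xy 524.0 123.2 size 16 6 long-axis deg 14.2 z 9.1
px [324. 210.] xy 573.1 -35.3 size 52 49 long-axis deg -1.0 z 103.1
px [324. 289.] xy 622.2 -36.1 size 48 9 long-axis deg 89.0 z 103.2
tcp [595.9 -35.8 108.7] heading 178.86 rotvec [-0.001 -0.    -0.003] shift [ 3.4  3.5 62.7] F [ 0.3  0.1 -1.8] w 48.5 t 35.0
```

```bash
python3 -m crank '[[[0,0,0,1.7,3.3,15,0.7],[0,0,0,0,0,20,0.7],[0,0,0,0,0,15,0.7],[0,0,0,0,0,7,0.7],[0,0,0,0,0,4,0.7],[0,0,0,0,0,0,0.7],[0,0,0,0,0,0,0.7]]]'
python3 - <<'E'
from h import *
plan(594.2,-32.5,44,179)
d=robot.get_image("wrist");rects(d,red(d),.041)
plan(594.2,-32.5,44,179)
E
```

```text
clock: 35.62
eef_pos: [0.5948, -0.0317, 0.0484]
ee_rot: [0.0, 0.01, 1.0, -0.0]
contact_force: [-0.4, -1.4, 0.4]
width: 0.0487
grip_force: 35.0
tcp [594.8 -31.7  48.4] heading 178.89 rotvec [-0.     0.    -0.002] shift [ 0.6 -0.8  4.4] F [-0.4 -1.4  0.4] w 48.7 t 35.6
px [324. 215.] xy 577.8 -32.0 size 50 45 long-axis deg 88.9 z 41.1
px [325. 291.] xy 625.6 -32.8 size 51 12 long-axis deg 88.9 z 46.9
tcp [595.2 -31.4  48.6] heading 178.92 rotvec [-0.     0.001 -0.001] shift [ 1.  -1.1  4.6] F [ 0.3 -0.2  0.5] w 48.5 t 35.7
```

Run:
```python
from h import *
d=robot.get_image("wrist");save(d,"w7",(250,120,400,310),3.2);P=cloud(d)*1000
for v in range(170,305,5): print(v,P[v,324].round(0),P[v,310].round(0))
```

```text
170 [554. -31.  23.] [554. -40.  23.]
175 [557. -31.  24.] [557. -40.  23.]
180 [559. -31.  31.] [558. -40.  30.]
185 [560. -31.  39.] [560. -39.  38.]
190 [563. -31.  39.] [563. -39.  39.]
195 [565. -31.  41.] [565. -39.  40.]
200 [568. -31.  39.] [568. -39.  40.]
205 [571. -32.  40.] [571. -39.  41.]
210 [574. -32.  41.] [574. -40.  40.]
215 [577. -32.  42.] [577. -40.  41.]
220 [580. -32.  41.] [579. -40.  43.]
225 [583. -32.  42.] [583. -40.  42.]
230 [586. -32.  43.] [585. -40.  43.]
235 [589. -32.  42.] [588. -40.  43.]
240 [591. -32.  44.] [591. -40.  44.]
245 [595. -32.  43.] [594. -40.  44.]
250 [598. -32.  44.] [597. -40.  44.]
255 [562. -31. 125.] [561. -35. 126.]
260 [562. -31. 128.] [562. -35. 127.]
265 [563. -31. 128.] [563. -35. 129.]
270 [564. -31. 130.] [564. -35. 129.]
275 [566. -31. 130.] [566. -35. 130.]
280 [568. -32. 128.] [568. -36. 127.]
285 [618. -32.  47.] [619. -41.  46.]
290 [622. -32.  47.] [621. -41.  48.]
295 [625. -33.  47.] [624. -41.  48.]
300 [630. -33.  45.] [629. -41.  45.]
```

View pics/w7.png

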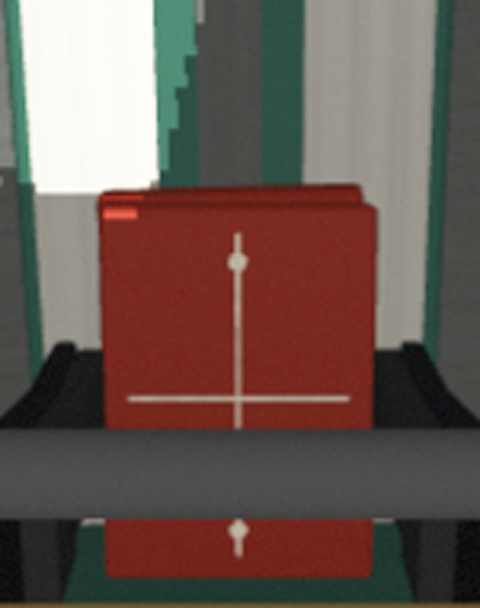

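The crop shows the plate pitched about 6°, its far end caught on the fixed jaw face (far edge at row ~575). I'll back off 2.5 mm and press it flat.

```bash
python3 -m crank '[[[0,0,0,0,0,-3,0.7],[0,0,0,2.5,-0.8,0,0.7],[0,0,0,0,0,0,0.7],[0,0,0,0,0,2.5,0.7],[0,0,0,0,0,2,0.7],[0,0,0,0,0,1.5,0.7],[0,0,0,0,0,0,0.7],[0,0,0,0,0,0,0.7]]]'
python3 - <<'E'
from h import *
d=robot.get_image("wrist");P=cloud(d)*1000
for v in (190,210,230,250,290): print(P[v,324].round(1))
rects(d,red(d),.041)
plan(592.5,-32.5,44,179)
E
```

```text
clock: 36.38
eef_pos: [0.5934, -0.0311, 0.0456]
ee_rot: [0.001, 0.009, 1.0, 0.0]
contact_force: [1.5, 0.9, 4.3]
width: 0.0484
grip_force: 35.0
[560.  -31.1  39.9]
[571.8 -31.3  39.3]
[583.1 -31.5  41.2]
[595.6 -31.7  40.9]
[620.6 -32.1  42.9]
px [324. 217.] xy 576.4 -31.3 size 49 42 long-axis deg 89.0 z 39.8
px [324. 290.] xy 621.9 -32.1 size 50 11 long-axis deg 89.0 z 42.2
tcp [593.4 -31.   45.5] heading 179.0 rotvec [ 0.     0.003 -0.   ] shift [ 0.8 -1.5  1.5] F [1.2 0.1 5.6] w 48.8 t 36.4
```

```bash
python3 -m crank '[[[0,0,0,0,0,-1,0.7],[0,0,0,0,-1.6,0,0.7],[0,0,0,0,0,0,0.7],[0,0,0,0,0,1.5,0.7],[0,0,0,0,0,1,0.7],[0,0,0,0,0,0,0.7],[0,0,0,0,0,0,0.7]]]'
python3 -m crank '[[[0,0,0,0,0,0,0.3],[0,0,0,0,0,0,0.3],[0,0,0,0,0,0,0.3],[0,0,0,0,0,0,0.3],[0,0,0,0,0,0,0.2],[0,0,0,0,0,-20,0.2],[0,0,0,0,0,-35,0.2],[0,0,0,0,0,-40,0.2],[0,0,0,0,0,-40,0],[0,0,0,0,0,-5,0],[0,0,0,0,0,0,0],[0,0,0,0,0,0,0]]]'
python3 - <<'E'
from h import *
d=robot.get_image("wrist");rects(d,red(d),.038);save(d,"w8",(240,100,410,260),4)
P=cloud(d)*1000
for v in (165,175,185,195,205): print(P[v,324].round(1))
t=robot.get_image("top");rects(t,red(t),.008)
plan(533,216,150,171.2)
E
```

```text
clock: 37.02
eef_pos: [0.5931, -0.0324, 0.0437]
ee_rot: [0.001, 0.009, 1.0, 0.0]
contact_force: [2.9, 1.7, 5.8]
width: 0.0489
grip_force: 35.0
clock: 38.02
eef_pos: [0.5917, -0.0328, 0.1826]
ee_rot: [-0.0, 0.009, 1.0, 0.0]
contact_force: [0.6, -0.5, 0.0]
width: 0.0848
grip_force: 0.0
px [552. 127.] xy 531.9 191.3 size 63 49 long-axis deg -8.5 z 8.9
px [324. 190.] xy 591.4 -32.9 size 70 49 long-axis deg -0.7 z 38.8
[564.2 -32.8  39.4]
[574.5 -32.9  38.9]
[585.  -33.1  38.3]
[595.7 -33.3  38. ]
[606.3 -33.5  38.7]
px [272. 221.] xy 532.9 216.7 size 68 49 long-axis deg -9.1 z 7.8
px [119. 230.] xy 521.0 673.9 size 126 93 long-axis deg -89.1 z 8.8
px [217. 226.] xy 522.7 380.9 size 66 48 long-axis deg -12.5 z 10.7
px [597. 261.] xy 389.0 -724.8 size 255 222 long-axis deg 90.0 z 148.2
tcp [590.7 -32.7 181. ] heading 178.98 rotvec [-0.    -0.003  0.136] shift [ 95.1 236.9  31. ] F [-0.  -0.5 -0.5] w 86.3 t 38.1
```

View pics/w8.png

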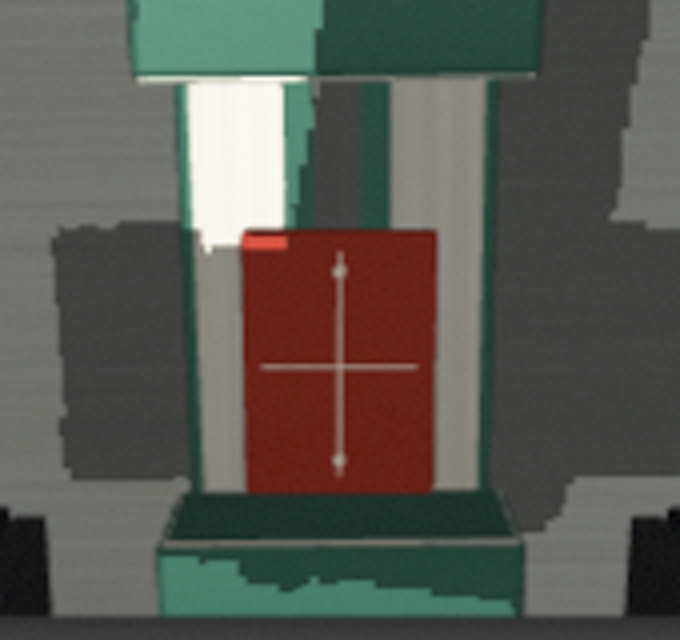

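Crop shows two blanks stacked flush and flat, with the top face at (243,232)–(435,492). Now the third blank.

```bash
python3 -m crank '[[[0,0,0.068,0,0,0,0],[0,0,0.068,0,0,0,0],[0,0,0,8,20,3,0],[0,0,0,14,35,4,0],[0,0,0,14,35,4,0],[0,0,0,14,35,4,0],[0,0,0,14,35,4,0],[0,0,0,14,35,4,0],[0,0,0,11,28,4,0],[0,0,0,5,14,4,0],[0,0,0,0,0,0,0],[0,0,0,0,0,0,0]]]'
python3 - <<'E'
from h import *
d=robot.get_image("wrist");rects(d,red(d),.008)
plan(533,215.7,11,171.2)
E
```

```text
clock: 39.12
eef_pos: [0.5347, 0.2149, 0.1505]
ee_rot: [-0.001, 0.076, 0.997, -0.001]
contact_force: [0.9, -0.9, -0.9]
width: 0.0872
grip_force: 0.0
px [488. 155.] xy 523.2 380.2 size 70 53 long-axis deg -12.5 z 11.8
px [325. 189.] xy 532.9 215.5 size 69 50 long-axis deg -8.7 z 8.7
tcp [535.6 213.4 151.1] heading 171.09 rotvec [-0.003 -0.001 -0.002] shift [  2.9   1.9 140.1] F [-0.2 -0.6 -0.3] w 87.2 t 39.2
```

```bash
python3 -m crank '[[[0,0,0,2.7,1.8,20,0],[0,0,0,0,0,38,0],[0,0,0,0,0,35,0],[0,0,0,0,0,22,0],[0,0,0,0,0,15,0],[0,0,0,0,0,10,0],[0,0,0,0,0,0,0.7],[0,0,0,0,0,0,0.7],[0,0,0,0,0,0,0.7],[0,0,0,0,0,0,0.7],[0,0,0,0,0,0,0.7],[0,0,0,0,0,0,0.7],[0,0,0,0,0,0,0.7],[0,0,0,0,0,0,0.7],[0,0,0,0,0,0,0.7],[0,0,0,0,0,0,0.7],[0,0,0,0,0,0,0.7],[0,0,0,0,0,0,0.7]]]' 35
python3 -c "
from h import *
plan(591,-32.7,130,179)"
```

```text
clock: 40.67
eef_pos: [0.5334, 0.2179, 0.0127]
ee_rot: [0.0, 0.077, 0.997, 0.0]
contact_force: [-1.3, -0.6, 5.6]
width: 0.0487
grip_force: 35.0
tcp [533.4 217.9  12.7] heading 171.18 rotvec [ 0.     0.    -0.136] shift [ -62.  -249.5 -117.3] F [-1.3 -0.6  5.6] w 48.7 t 40.7
```

```bash
python3 -m crank '[[[0,0,0,0,0,-15,0.7],[0,0,0,0,0,-35,0.7],[0,0,0,0,0,-40,0.7],[0,0,-0.068,0,0,-28,0.7],[0,0,-0.068,0,0,0,0.7],[0,0,0,-5,-20,0,0.7],[0,0,0,-9,-36,0,0.7],[0,0,0,-9,-36,0,0.7],[0,0,0,-9,-36,0,0.7],[0,0,0,-9,-36,0,0.7],[0,0,0,-9,-36,0,0.7],[0,0,0,-8,-32,0,0.7],[0,0,0,-4,-17,0,0.7],[0,0,0,0,0,0,0.7],[0,0,0,0,0,0,0.7],[0,0,0,0,0,0,0.7]]]'
python3 - <<'E'
from h import *
d=robot.get_image("wrist");rects(d,red(d),robot.get_state()["eef_pos"][2]-.004)
plan(591.5,-32.7,55,179)
E
```

```text
clock: 42.0
eef_pos: [0.5902, -0.0305, 0.1293]
ee_rot: [-0.001, 0.008, 1.0, 0.001]
contact_force: [0.2, -0.1, -2.5]
width: 0.0487
grip_force: 35.0
px [324. 211.] xy 568.5 -30.7 size 51 49 long-axis deg -1.0 z 125.2
px [324. 291.] xy 618.5 -31.6 size 49 12 long-axis deg 89.0 z 125.3
tcp [590.2 -29.9 129.4] heading 179.12 rotvec [ 0.001 -0.001  0.002] shift [-1.3 -2.8 74.4] F [-0.4  0.1 -2.5] w 48.8 t 42.0
```

```bash
python3 -m crank '[[[0,0,0,0,-2.7,15,0.7],[0,0,0,0,0,22,0.7],[0,0,0,0,0,18,0.7],[0,0,0,0,0,10,0.7],[0,0,0,0,0,6,0.7],[0,0,0,0,0,3,0.7],[0,0,0,0,0,0,0.7],[0,0,0,0,0,0,0.7],[0,0,0,0,0,0,0.7]]]'
python3 - <<'E'
from h import *
d=robot.get_image("wrist");rects(d,red(d),.049)
plan(591.5,-32.7,51,179)
E
```

```text
clock: 42.8
eef_pos: [0.5914, -0.0348, 0.0571]
ee_rot: [0.001, 0.009, 1.0, 0.0]
contact_force: [0.1, 0.2, -2.2]
width: 0.049
grip_force: 35.0
px [324. 216.] xy 575.3 -35.1 size 51 44 long-axis deg 89.0 z 53.1
px [324. 291.] xy 622.4 -35.9 size 51 12 long-axis deg 89.0 z 53.2
tcp [591.3 -34.8  57.1] heading 178.98 rotvec [ 0.     0.002 -0.   ] shift [-0.1  2.1  6.1] F [-0.3 -0.5 -2.6] w 48.8 t 42.9
```

```bash
python3 -m crank '[[[0,0,0,0,2,2,0.7],[0,0,0,0,0,2,0.7],[0,0,0,0,0,1,0.7],[0,0,0,0,0,0,0.7],[0,0,0,0,0,0,0.7],[0,0,0,0,0,0,0.7]]]'
python3 - <<'E'
from h import *
d=robot.get_image("wrist");rects(d,red(d),.048)
plan(591.5,-32.7,51,179)
E
```

```text
clock: 43.35
eef_pos: [0.5906, -0.0329, 0.051]
ee_rot: [-0.0, 0.009, 1.0, -0.0]
contact_force: [-0.2, 0.1, -1.5]
width: 0.0491
grip_force: 35.0
px [324. 218.] xy 573.6 -33.2 size 49 41 long-axis deg 89.0 z 47.1
px [324. 291.] xy 618.4 -34.0 size 49 11 long-axis deg 89.0 z 47.1
tcp [590.6 -32.9  51.1] heading 178.97 rotvec [-0.  0. -0.] shift [-0.9  0.2  0.1] F [ 0.   0.2 -2. ] w 48.8 t 43.4
```

```bash
python3 -m crank '[[[0,0,0,-1.2,0,0.8,0.7],[0,0,0,0,0,0,0.7],[0,0,0,0,0,0,0.7],[0,0,0,0,0,0,0.3],[0,0,0,0,0,0,0.3],[0,0,0,0,0,0,0.3],[0,0,0,0,0,0,0.3],[0,0,0,0,0,0,0.2],[0,0,0,0,0,-20,0.2],[0,0,0,0,0,-35,0.2],[0,0,0,0,0,-40,0.2],[0,0,0,0,0,-35,0],[0,0,0,0,0,0,0],[0,0,0,0,0,0,0]]]'
python3 - <<'E'
from h import *
d=robot.get_image("wrist");rects(d,red(d),.046)
P=cloud(d)*1000
for v in (170,185,200): print(P[v,316].round(1),P[v,332].round(1))
t=robot.get_image("top");rects(t,red(t),.011)
plan(523,380.3,150,180-12.4)
E
```

```text
clock: 44.57
eef_pos: [0.5935, -0.0329, 0.1828]
ee_rot: [0.003, 0.009, 1.0, 0.001]
contact_force: [-0.7, 0.6, -0.3]
width: 0.0818
grip_force: 0.0
px [324. 189.] xy 591.2 -33.6 size 70 49 long-axis deg -1.0 z 46.8
[570.6 -40.9  46.7] [571.  -25.1  46.1]
[585.6 -41.2  47.5] [586.  -25.2  46.8]
[600.8 -41.5  48.7] [601.4 -25.4  47.5]
px [119. 230.] xy 521.0 672.4 size 126 92 long-axis deg -89.1 z 8.4
px [217. 226.] xy 522.6 380.2 size 66 48 long-axis deg -12.8 z 11.0
px [597. 261.] xy 389.2 -723.1 size 255 221 long-axis deg 90.0 z 148.2
tcp [591.3 -32.6 179.4] heading 178.99 rotvec [ 0.    -0.001  0.199] shift [155.3 388.6  29.4] F [ 0.4 -1.   0.1] w 84.9 t 44.7
```

```bash
python3 -m crank '[[[0,0,0.1,0,0,0,0],[0,0,0.1,0,0,0,0],[0,0,0,7,18,2,0.2],[0,0,0,14,35,3,0.2],[0,0,0,14,35,3,0.2],[0,0,0,14,35,3,0.2],[0,0,0,14,35,3,0.2],[0,0,0,14,35,3,0.2],[0,0,0,14,35,3,0.2],[0,0,0,14,35,3,0.2],[0,0,0,14,35,3,0.2],[0,0,0,14,35,3,0.2],[0,0,0,12,32,0,0.2],[0,0,0,7,16,0,0.2],[0,0,0,3,8,0,0.2],[0,0,0,0,0,0,0.2],[0,0,0,0,0,0,0.2]]]'
python3 - <<'E'
from h import *
d=robot.get_image("wrist");rects(d,red(d),.011)
plan(523,380,15,167.5)
E
```

```text
clock: 46.08
eef_pos: [0.5252, 0.378, 0.1506]
ee_rot: [0.0, 0.11, 0.994, -0.001]
contact_force: [-0.0, -1.2, -0.5]
width: 0.0695
grip_force: 0.0
px [594. 131.] xy 526.5 645.9 size 105 86 long-axis deg 0.0 z 7.5
px [326. 188.] xy 522.8 380.0 size 70 49 long-axis deg -12.5 z 11.8
tcp [525.8 377.2 151. ] heading 167.32 rotvec [-0.002  0.001 -0.003] shift [  3.3   2.1 136. ] F [ 0.2 -0.9 -0.2] w 69.8 t 46.1
```

```bash
python3 -m crank '[[[0,0,0,3,2,20,0.2],[0,0,0,0,0,38,0.2],[0,0,0,0,0,33,0.2],[0,0,0,0,0,22,0.2],[0,0,0,0,0,14,0.2],[0,0,0,0,0,9,0.2],[0,0,0,0,0,0,0.7],[0,0,0,0,0,0,0.7],[0,0,0,0,0,0,0.7],[0,0,0,0,0,0,0.7],[0,0,0,0,0,0,0.7],[0,0,0,0,0,0,0.7],[0,0,0,0,0,0,0.7],[0,0,0,0,0,0,0.7],[0,0,0,0,0,0,0.7],[0,0,0,0,0,0,0.7]]]' 35
python3 -c "
from h import *
plan(591.5,-33,135,179)"
```

```text
clock: 47.47
eef_pos: [0.5232, 0.3833, 0.017]
ee_rot: [0.001, 0.109, 0.994, 0.001]
contact_force: [-0.9, -2.3, 6.0]
width: 0.0488
grip_force: 35.0
tcp [523.2 383.3  17. ] heading 167.51 rotvec [ 0.002  0.002 -0.2  ] shift [ -75.6 -415.1 -118. ] F [-0.9 -2.3  6. ] w 48.8 t 47.5
```

```bash
python3 -m crank '[[[0,0,0,0,0,-15,0.7],[0,0,0,0,0,-35,0.7],[0,0,0,0,0,-40,0.7],[0,0,-0.1,0,0,-28,0.7],[0,0,-0.1,0,0,0,0.7],[0,0,0,-3,-18,0,0.7],[0,0,0,-7,-37,0,0.7],[0,0,0,-7,-37,0,0.7],[0,0,0,-7,-37,0,0.7],[0,0,0,-7,-37,0,0.7],[0,0,0,-7,-37,0,0.7],[0,0,0,-7,-37,0,0.7],[0,0,0,-7,-37,0,0.7],[0,0,0,-7,-37,0,0.7],[0,0,0,-7,-37,0,0.7],[0,0,0,-6,-34,0,0.7],[0,0,0,-3,-20,0,0.7],[0,0,0,0,-8,0,0.7],[0,0,0,0,0,0,0.7],[0,0,0,0,0,0,0.7]]]'
python3 - <<'E'
from h import *
d=robot.get_image("wrist");rects(d,red(d),robot.get_state()["eef_pos"][2]-.004)
plan(591.5,-33,62,179)
E
```

```text
clock: 49.13
eef_pos: [0.589, -0.03, 0.1326]
ee_rot: [-0.001, 0.009, 1.0, 0.001]
contact_force: [-0.0, 1.7, -0.8]
width: 0.0486
grip_force: 35.0
px [324. 211.] xy 567.7 -30.1 size 50 50 long-axis deg -1.0 z 127.0
px [324. 291.] xy 617.4 -31.1 size 49 12 long-axis deg 88.9 z 127.1
tcp [589.2 -28.8 132.7] heading 179.09 rotvec [ 0.002 -0.001  0.002] shift [-2.4 -4.2 70.7] F [ 0.4  0.8 -1.6] w 48.4 t 49.2
```

```bash
python3 -m crank '[[[0,0,0,-1.5,-3.5,15,0.7],[0,0,0,0,0,22,0.7],[0,0,0,0,0,15,0.7],[0,0,0,0,0,8,0.7],[0,0,0,0,0,4,0.7],[0,0,0,0,0,0,0.7],[0,0,0,0,0,0,0.7],[0,0,0,0,0,0,0.7]]]'
python3 - <<'E'
from h import *
d=robot.get_image("wrist");rects(d,red(d),.058)
plan(591.5,-33,60,179)
E
```

```text
clock: 49.85
eef_pos: [0.592, -0.0344, 0.0703]
ee_rot: [0.001, 0.009, 1.0, 0.0]
contact_force: [-0.7, -0.2, -2.5]
width: 0.0484
grip_force: 35.0
px [324. 215.] xy 576.1 -34.6 size 52 47 long-axis deg 89.0 z 64.7
px [324. 291.] xy 625.6 -35.5 size 52 12 long-axis deg 89.0 z 64.9
tcp [591.9 -34.5  70.4] heading 179.0 rotvec [ 0.     0.002 -0.   ] shift [ 0.5  1.5 10.4] F [ 0.2 -0.6 -1.3] w 48.5 t 49.9
```

```bash
python3 -m crank '[[[0,0,0,0.3,1.3,4,0.7],[0,0,0,0,0,3,0.7],[0,0,0,0,0,1.5,0.7],[0,0,0,0,0,0,0.7],[0,0,0,0,0,0,0.7],[0,0,0,0,0,0,0.7]]]'
python3 - <<'E'
from h import *
d=robot.get_image("wrist");rects(d,red(d),.055)
plan(591.5,-33,60,179)
E
```

```text
clock: 50.4
eef_pos: [0.5909, -0.0335, 0.0608]
ee_rot: [0.0, 0.009, 1.0, -0.0]
contact_force: [-0.5, -0.5, -1.5]
width: 0.0484
grip_force: 35.0
px [324. 217.] xy 573.9 -33.7 size 50 43 long-axis deg 89.0 z 55.2
px [324. 291.] xy 620.4 -34.7 size 50 12 long-axis deg 89.0 z 55.3
tcp [590.9 -33.5  60.8] heading 178.97 rotvec [ 0.  0. -0.] shift [-0.6  0.5  0.8] F [ 0.   0.3 -2.4] w 48.3 t 50.5
```

```bash
python3 -m crank '[[[0,0,0,-1,0.4,1,0.7],[0,0,0,0,0,0,0.7],[0,0,0,0,0,0,0.7],[0,0,0,0,0,0,0.3],[0,0,0,0,0,0,0.3],[0,0,0,0,0,0,0.3],[0,0,0,0,0,0,0.3],[0,0,0,0,0,0,0.2],[0,0,0,0,0,-20,0.2],[0,0,0,0,0,-35,0.2],[0,0,0,0,0,-40,0.2],[0,0,0,0,0,-25,0],[0,0,0,0,0,0,0],[0,0,0,0,0,0,0]]]'
python3 - <<'E'
from h import *
d=robot.get_image("wrist");rects(d,red(d),.054);save(d,"w9",(240,100,410,260),4)
P=cloud(d)*1000
g=pix(d,np.array([.477,-.0315,.106]));print("grip px",g)
plan(476.7,-31.5,79,179)
E
```

```text
clock: 51.62
eef_pos: [0.593, -0.0331, 0.1816]
ee_rot: [0.002, 0.009, 1.0, 0.0]
contact_force: [0.1, -0.7, -0.9]
width: 0.0819
grip_force: 0.0
px [324. 191.] xy 590.6 -33.8 size 72 49 long-axis deg -1.1 z 54.6
grip px [324.086808    53.73457212]
tcp [591.9 -32.8 179.9] heading 179.0 rotvec [ 0.001  0.001 -0.   ] shift [115.2  -0.7 100.9] F [ 0.2  0.1 -0.1] w 84.4 t 51.7
```

View pics/w9.png

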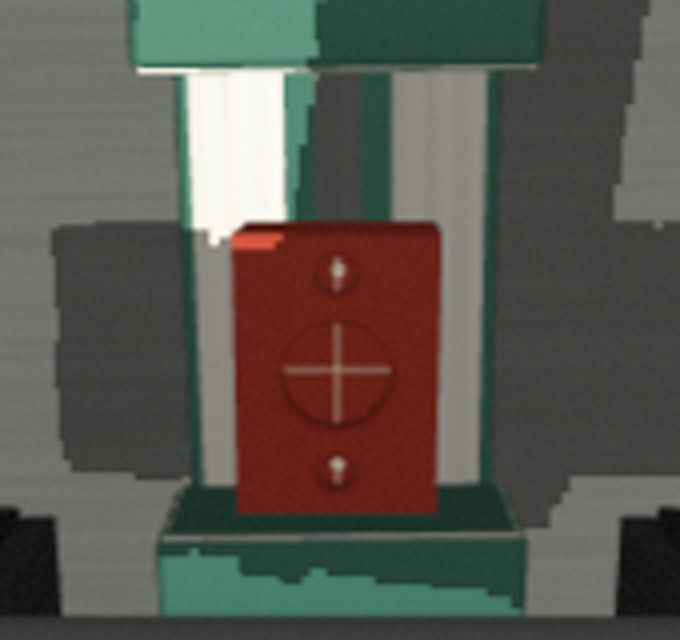

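The crop shows the flange lying square on the stack, with the top blank's cross centred in the bore at (337,370). Now the jaw grip.

```bash
python3 -m crank '[[[0,0,0,18,0,0,0],[0,0,0,33,0,0,0],[0,0,0,33,0,0,0],[0,0,0,22,-0.5,0,0],[0,0,0,9,0,10,0],[0,0,0,0,0,25,0.3],[0,0,0,0,0,28,0.3],[0,0,0,0,0,20,0.3],[0,0,0,0,0,13,0.3],[0,0,0,0,0,5,0.3],[0,0,0,0,0,0,0.6]]]' 60
python3 -m crank '[[[0,0,0,0,0,0,1],[0,0,0,0,0,0,1],[0,0,0,0,0,0,1],[0,0,0,0,0,0,1],[0,0,0,0,0,0,1],[0,0,0,0,0,0,1],[0,0,0,0,0,0,1],[0,0,0,0,0,0,1],[0,0,0,0,0,0,1],[0,0,0,0,0,0,1],[0,0,0,0,0,0,1],[0,0,0,0,0,0,1],[0,0,0,0,0,0,1]]]'
```

```text
clock: 52.58
eef_pos: [0.4747, -0.0316, 0.0765]
ee_rot: [-0.002, 0.009, 1.0, -0.001]
contact_force: [-0.2, -0.5, -0.0]
width: 0.06
grip_force: 0.0
clock: 53.67
eef_pos: [0.477, -0.0315, 0.079]
ee_rot: [0.0, 0.009, 1.0, 0.0]
contact_force: [-1.5, -0.3, 4.6]
width: 0.0165
grip_force: 60.0
```

Gripped. I'm pushing about 31 mm, just short of the pack, then slowing down.

```bash
python3 -m crank '[[[0,0,0,-4,0,0,1],[0,0,0,-7,0,0,1],[0,0,0,-7,0,0,1],[0,0,0,-6,0,0,1],[0,0,0,-4,0,0,1],[0,0,0,-2,0,0,1],[0,0,0,0,0,0,1],[0,0,0,0,0,0,1]]]'
python3 -m crank '[[[0,0,0,-1,0,0,1],[0,0,0,-1,0,0,1],[0,0,0,-1,0,0,1],[0,0,0,0,0,0,1],[0,0,0,0,0,0,1]]]'
python3 -m crank '[[[0,0,0,-1,0,0,1],[0,0,0,-1,0,0,1],[0,0,0,-1,0,0,1],[0,0,0,0,0,0,1],[0,0,0,0,0,0,1]]]'
```

```text
clock: 54.33
eef_pos: [0.5075, -0.0318, 0.079]
ee_rot: [0.001, 0.009, 1.0, 0.0]
contact_force: [0.1, 0.3, 2.8]
width: 0.0167
grip_force: 60.0
clock: 54.75
eef_pos: [0.5098, -0.0318, 0.079]
ee_rot: [-0.0, 0.009, 1.0, 0.0]
contact_force: [-2.2, 0.1, 5.5]
width: 0.0166
grip_force: 60.0
clock: 55.17
eef_pos: [0.5128, -0.0318, 0.079]
ee_rot: [-0.0, 0.009, 1.0, 0.0]
contact_force: [-1.3, 0.0, 5.8]
width: 0.0164
grip_force: 60.0
```

```bash
for i in 1; do python3 -m crank '[[[0,0,0,-1,0,0,1],[0,0,0,-1,0,0,1],[0,0,0,0,0,0,1],[0,0,0,0,0,0,1]]]'; done
python3 -m crank '[[[0,0,0,-1,0,0,1],[0,0,0,0,0,0,1],[0,0,0,0,0,0,1]]]'
python3 -m crank '[[[0,0,0,-1,0,0,1],[0,0,0,0,0,0,1],[0,0,0,0,0,0,1]]]'
```

```text
clock: 55.5
eef_pos: [0.514, -0.0318, 0.079]
ee_rot: [-0.001, 0.009, 1.0, 0.0]
contact_force: [-4.0, 1.3, 9.2]
width: 0.0165
grip_force: 60.0
clock: 55.75
eef_pos: [0.5147, -0.0318, 0.079]
ee_rot: [-0.001, 0.009, 1.0, 0.001]
contact_force: [-4.7, 0.8, 9.5]
width: 0.0165
grip_force: 60.0
clock: 56.0
eef_pos: [0.5153, -0.0319, 0.079]
ee_rot: [-0.002, 0.009, 1.0, 0.001]
contact_force: [-6.1, -0.5, 11.2]
width: 0.0165
grip_force: 60.0
```

```bash
python3 -m crank '[[[0,0,0,-1,0,0,1],[0,0,0,-1,0,0,1],[0,0,0,0,0,0,1],[0,0,0,0,0,0,1]]]'
python3 -m crank '[[[0,0,0,-1,0,0,1],[0,0,0,-1,0,0,1],[0,0,0,0,0,0,1],[0,0,0,0,0,0,1]]]'
```

```text
clock: 56.33
eef_pos: [0.5162, -0.0319, 0.079]
ee_rot: [-0.003, 0.009, 1.0, 0.001]
contact_force: [-8.5, 2.0, 14.5]
width: 0.0165
grip_force: 60.0
clock: 56.67
eef_pos: [0.5163, -0.0318, 0.079]
ee_rot: [-0.005, 0.009, 1.0, 0.001]
contact_force: [-14.1, 2.1, 20.1]
width: 0.0168
grip_force: 60.0
```

Run:
```python
from h import *
d=robot.get_image("wrist");rects(d,red(d),.054);plan(516,-31.5,79,179)
```

```text
px [314. 305.] xy 568.2 -40.2 size 12 5 long-axis deg 88.9 z 54.6
px [334. 305.] xy 568.7 -26.0 size 12 4 long-axis deg 84.3 z 54.6
tcp [516.3 -31.8  78.9] heading 178.98 rotvec [ 0.002 -0.01  -0.   ] shift [ 0.3  0.3 -0.1] F [-15.2   1.6  19.8] w 16.6 t 56.7
```

```bash
python3 -m crank '[[[0,0,0,-1,0,0,1],[0,0,0,-1,0,0,1],[0,0,0,-1,0,0,1],[0,0,0,0,0,0,1],[0,0,0,0,0,0,1]]]'
python3 -m crank '[[[0,0,0,-1,0,0,1],[0,0,0,-1,0,0,1],[0,0,0,0,0,0,1],[0,0,0,0,0,0,1]]]'
```

```text
clock: 57.13
eef_pos: [0.5165, -0.0318, 0.0789]
ee_rot: [-0.008, 0.009, 1.0, 0.002]
contact_force: [-23.0, 2.5, 29.0]
width: 0.0164
grip_force: 60.0
clock: 57.47
eef_pos: [0.5166, -0.0318, 0.0789]
ee_rot: [-0.011, 0.009, 1.0, 0.002]
contact_force: [-28.0, 1.7, 34.0]
width: 0.0168
grip_force: 60.0
```

```bash
python3 -m crank '[[[0,0,0,2,0,0,1],[0,0,0,2,0,0,1],[0,0,0,2,0,0,1],[0,0,0,0,0,0,1],[0,0,0,0,0,0,1]]]'
python3 -m crank '[[[0,0,0,0,0,0,0.5],[0,0,0,0,0,0,0.5],[0,0,0,0,0,0,0.5],[0,0,0,0,0,0,0.5],[0,0,0,0,0,0,0.5],[0,0,0,0,0,-20,0.5],[0,0,0,0,0,-35,0.5],[0,0,0,0,0,-40,0],[0,0,0,0,0,-30,0],[0,0,0,0,0,0,0],[0,0,0,0,0,0,0]]]'
python3 - <<'E'
from h import *
d=robot.get_image("wrist");rects(d,red(d),.054);save(d,"w10",(220,100,440,330),2.6);plan(560,-31.5,200,179)
E
```

```text
clock: 57.88
eef_pos: [0.5164, -0.0318, 0.0789]
ee_rot: [-0.004, 0.009, 1.0, 0.001]
contact_force: [-11.1, 1.2, 16.1]
width: 0.0165
grip_force: 60.0
clock: 58.8
eef_pos: [0.5211, -0.0322, 0.2055]
ee_rot: [0.002, 0.009, 1.0, 0.001]
contact_force: [-0.5, 0.5, -0.4]
width: 0.0626
grip_force: 0.0
px [325. 240.] xy 579.8 -33.4 size 49 32 long-axis deg 89.0 z 54.6
tcp [519.9 -32.2 203.7] heading 178.99 rotvec [ 0.001  0.001 -0.   ] shift [-40.1   1.4   3.7] F [ 0.2 -0.5 -0.3] w 66.0 t 58.9
```

```bash
python3 -m crank '[[[0,0,0,-20,0,-5,0],[0,0,0,-35,0,-10,0],[0,0,0,-25,0,-5,0],[0,0,0,0,0,0,0],[0,0,0,0,0,0,0]]]'
python3 - <<'E'
from h import *
d=robot.get_image("wrist");rects(d,red(d),.054);t=robot.get_image("side")
a=d["img"][100:260,240:410];b=t["img"][170:290,270:420]
cv2.imwrite("pics/w11.png",np.hstack([cv2.resize(a,(425,400),interpolation=2),cv2.resize(b,(375,400) if 0 else (375,300),interpolation=2) if 0 else cv2.resize(b,(375,400),interpolation=2)]))
E
```

```text
clock: 59.27
eef_pos: [0.5994, -0.0339, 0.2211]
ee_rot: [-0.002, 0.009, 1.0, -0.001]
contact_force: [-0.4, -0.6, -0.8]
width: 0.0863
grip_force: 0.0
px [325. 183.] xy 595.1 -33.5 size 69 49 long-axis deg -0.3 z 54.6
```

View pics/w11.png

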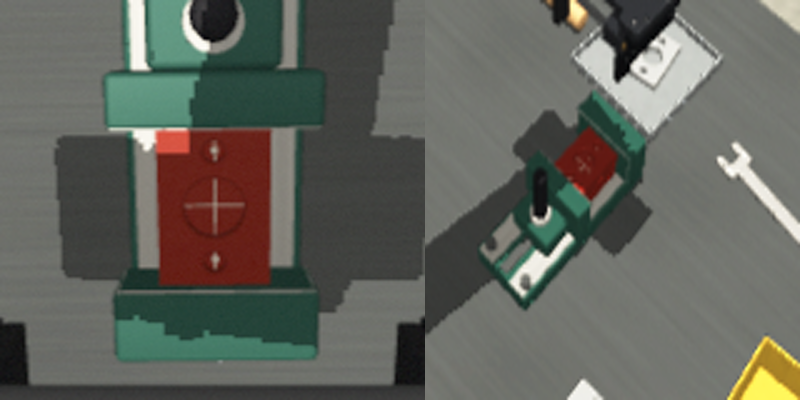

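The picture shows the pack clamped snug and square between the jaws at (157–270, 130–285), with the cross centred in the bore. The gripper is clear, so I'm handing in.

```bash
python3 -c "
from plant import robot
print(robot.hand_in())"
```

```text
the job is handed in; nothing more can be done
None
```

The job is handed in, with no verdict returned: the offcut is in the scrap tin, and the three primed blanks with the primed flange on top are stacked square and clamped snug in the vice (one blank was knocked aside mid-run, so I reset it).

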